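Load the three-bay slide copying carrier

TASK

Load the slide copying carrier for its next exposure: press the red thumb catch so that the glass cover springs open, lay every loose mounted transparency from the table in a bay of its own, fill any bay left over with a black blanking plate, and press each plate down until it snaps fully home under its spring clips. Only when all three bays are filled and snapped home, bring the glass cover down and press its front edge until the catch holds it shut. Leave the loupe, the slide box and the air blower alone.

Things in the scene. Friction and masses are not known exactly. Their poses are not given: they have to be found in the camera images.
- carrier: Copying carrier: a light panel with a dark three-bay plate holder on top, fixed, 362 (x) by 215 mm (y). Origin on the table, midway along the row of bays; x along the row, y from the catch side to the cover's hinge, z up. Bay floors 40 mm and all walls 59.5 mm above the table. Along y: front rail -85 to -69 mm, bays -32 to 32, hinge rail 108 to 130.
- bay1 (a point): Centre of the floor of the bay at the carrier's -x end (white window), axes as the carrier's. Each bay takes one plate lying flat, its 92 mm along x. It is 96 mm long between end webs; its side guides lean outward, 63 mm apart at the floor, 71 mm at the top. They stand at the corners only: a scoop 46 mm long (x) at each long side leaves room for a finger out to 60 mm from the bay's centre line.
- bay2 (a point): As bay1, the middle bay, 112 mm from bay1. In the middle of each short end of every bay a steel spring clip with a V nose stands 2.5 mm in over the plate's edge. A plate laid in rests on both clips, its underside about 14 mm above the bay floor; 6 to 12 N straight down on its middle snaps it past them to the floor, where they hold it.
- bay3 (a point): As bay1, the bay at the carrier's +x end, 112 mm from bay2. A plate fully home lies flat on the bay floor, its top 8 mm above the floor and 11.5 mm below the tops of the walls.
- cover (a joint): Angle of the glass cover, an aluminium frame with a clear pane, 358 by 203 by 12 mm: 0 shut, 1.70 fully open (upright, leaning a little back). A spring opens it and holds it open. Pressing its front edge down takes about 3 N, and 6 to 10 N over the last 20 mm, where its striker bar pushes the catch's nose aside until it snaps over. Shut and caught it reads under 0.01.
- cover_pad (a point): Middle of the blue pad on the outer (when shut, upper) face of the cover's front bar; moves with the cover. 196 mm from the hinge axis; when shut, 73 mm above the table and at y -74 mm in the carrier. To shut the cover, push on this face from the hinge side, over and down in an arc about the hinge.
- cover_hinge (a point): Middle of the cover's hinge axis, 66 mm above the table, at y 122 mm in the carrier; the axis runs along the carrier's x. The cover is 12 mm thick and the axis lies in its mid-plane: the outer face of its bars is 6 mm, that of the pad 7 mm off the axis.
- catch (a joint): Angle of the thumb catch: 0 at rest, up to 0.26 as the red tab is pressed down; a spring returns it. From about 0.15 it frees the cover, which then springs up by itself.
- catch_tab (a point): Press point on top of the red thumb tab, 42 mm above the table, at y -136 mm in the carrier; the tab is 40 mm (x) by 47 mm (y). Press it straight down 8 to 12 mm, about 5 N. The catch's steel hook stands 34 mm behind it (towards the bays), up to 100 mm above the table, and leans out by up to 18 mm as the tab goes down.
- plate1: A mounted transparency: off-white rigid frame with a dark picture, 92 (its x) by 60 (its y) by 8 mm, about 110 g; origin at its centre. Either face may be up, and either end may lead. Starts lying flat on the table. One to three are present.
- plate2: A mounted transparency: off-white rigid frame with a dark picture, 92 (its x) by 60 (its y) by 8 mm, about 110 g; origin at its centre. Either face may be up, and either end may lead. Starts lying flat on the table. One to three are present.
- plate3: A mounted transparency: off-white rigid frame with a dark picture, 92 (its x) by 60 (its y) by 8 mm, about 110 g; origin at its centre. Either face may be up, and either end may lead. Starts lying flat on the table. One to three are present.
- blank1: A plain black blanking plate of the same size, 92 (its x) by 60 (its y) by 8 mm, about 90 g; origin at its centre. Starts lying flat on the table. Both are always present; use only as many as there are bays without a transparency.
- blank2: A plain black blanking plate of the same size, 92 (its x) by 60 (its y) by 8 mm, about 90 g; origin at its centre. Starts lying flat on the table. Both are always present; use only as many as there are bays without a transparency.
- loupe: Bystander: a stand loupe, black over clear, 48 mm across and 52 mm high; origin under its centre.
- slide_box: Bystander: a grey slide box with a clear lid, 119 by 68 by 67 mm; origin under its centre.
- air_blower: Bystander: a black rubber air blower standing on end, 62 mm across and 135 mm high; origin under its centre.

How it is judged:
On the way, in this order (a step that is already met when the one before it is completed fails the run):
1. the catch is pressed and the glass cover has sprung open (value of joint cover above 1.2 rad), for 0.2 s.
2. with the cover open, all three bays hold a plate snapped fully home, and every transparency is in one of them (value of joint cover above 1 rad and ((horizontal distance between plate1 and bay1 below 0.006 m and z of plate1 in the frame of bay1 between 0.0015 and 0.0065 m and angle between the z axis of plate1 and the z axis of bay1, either way round below 0.06 rad and angle between the x axis of plate1 and the x axis of bay1, either way round below 0.1 rad) or (horizontal distance between plate2 and bay1 below 0.006 m and z of plate2 in the frame of bay1 between 0.0015 and 0.0065 m and angle between the z axis of plate2 and the z axis of bay1, either way round below 0.06 rad and angle between the x axis of plate2 and the x axis of bay1, either way round below 0.1 rad) or (horizontal distance between plate3 and bay1 below 0.006 m and z of plate3 in the frame of bay1 between 0.0015 and 0.0065 m and angle between the z axis of plate3 and the z axis of bay1, either way round below 0.06 rad and angle between the x axis of plate3 and the x axis of bay1, either way round below 0.1 rad) or (horizontal distance between blank1 and bay1 below 0.006 m and z of blank1 in the frame of bay1 between 0.0015 and 0.0065 m and angle between the z axis of blank1 and the z axis of bay1, either way round below 0.06 rad and angle between the x axis of blank1 and the x axis of bay1, either way round below 0.1 rad) or (horizontal distance between blank2 and bay1 below 0.006 m and z of blank2 in the frame of bay1 between 0.0015 and 0.0065 m and angle between the z axis of blank2 and the z axis of bay1, either way round below 0.06 rad and angle between the x axis of blank2 and the x axis of bay1, either way round below 0.1 rad)) and ((horizontal distance between plate1 and bay2 below 0.006 m and z of plate1 in the frame of bay2 between 0.0015 and 0.0065 m and angle between the z axis of plate1 and the z axis of bay2, either way round below 0.06 rad and angle between the x axis of plate1 and the x axis of bay2, either way round below 0.1 rad) or (horizontal distance between plate2 and bay2 below 0.006 m and z of plate2 in the frame of bay2 between 0.0015 and 0.0065 m and angle between the z axis of plate2 and the z axis of bay2, either way round below 0.06 rad and angle between the x axis of plate2 and the x axis of bay2, either way round below 0.1 rad) or (horizontal distance between plate3 and bay2 below 0.006 m and z of plate3 in the frame of bay2 between 0.0015 and 0.0065 m and angle between the z axis of plate3 and the z axis of bay2, either way round below 0.06 rad and angle between the x axis of plate3 and the x axis of bay2, either way round below 0.1 rad) or (horizontal distance between blank1 and bay2 below 0.006 m and z of blank1 in the frame of bay2 between 0.0015 and 0.0065 m and angle between the z axis of blank1 and the z axis of bay2, either way round below 0.06 rad and angle between the x axis of blank1 and the x axis of bay2, either way round below 0.1 rad) or (horizontal distance between blank2 and bay2 below 0.006 m and z of blank2 in the frame of bay2 between 0.0015 and 0.0065 m and angle between the z axis of blank2 and the z axis of bay2, either way round below 0.06 rad and angle between the x axis of blank2 and the x axis of bay2, either way round below 0.1 rad)) and ((horizontal distance between plate1 and bay3 below 0.006 m and z of plate1 in the frame of bay3 between 0.0015 and 0.0065 m and angle between the z axis of plate1 and the z axis of bay3, either way round below 0.06 rad and angle between the x axis of plate1 and the x axis of bay3, either way round below 0.1 rad) or (horizontal distance between plate2 and bay3 below 0.006 m and z of plate2 in the frame of bay3 between 0.0015 and 0.0065 m and angle between the z axis of plate2 and the z axis of bay3, either way round below 0.06 rad and angle between the x axis of plate2 and the x axis of bay3, either way round below 0.1 rad) or (horizontal distance between plate3 and bay3 below 0.006 m and z of plate3 in the frame of bay3 between 0.0015 and 0.0065 m and angle between the z axis of plate3 and the z axis of bay3, either way round below 0.06 rad and angle between the x axis of plate3 and the x axis of bay3, either way round below 0.1 rad) or (horizontal distance between blank1 and bay3 below 0.006 m and z of blank1 in the frame of bay3 between 0.0015 and 0.0065 m and angle between the z axis of blank1 and the z axis of bay3, either way round below 0.06 rad and angle between the x axis of blank1 and the x axis of bay3, either way round below 0.1 rad) or (horizontal distance between blank2 and bay3 below 0.006 m and z of blank2 in the frame of bay3 between 0.0015 and 0.0065 m and angle between the z axis of blank2 and the z axis of bay3, either way round below 0.06 rad and angle between the x axis of blank2 and the x axis of bay3, either way round below 0.1 rad)) and ((horizontal distance between plate1 and bay1 below 0.006 m and z of plate1 in the frame of bay1 between 0.0015 and 0.0065 m and angle between the z axis of plate1 and the z axis of bay1, either way round below 0.06 rad and angle between the x axis of plate1 and the x axis of bay1, either way round below 0.1 rad) or (horizontal distance between plate1 and bay2 below 0.006 m and z of plate1 in the frame of bay2 between 0.0015 and 0.0065 m and angle between the z axis of plate1 and the z axis of bay2, either way round below 0.06 rad and angle between the x axis of plate1 and the x axis of bay2, either way round below 0.1 rad) or (horizontal distance between plate1 and bay3 below 0.006 m and z of plate1 in the frame of bay3 between 0.0015 and 0.0065 m and angle between the z axis of plate1 and the z axis of bay3, either way round below 0.06 rad and angle between the x axis of plate1 and the x axis of bay3, either way round below 0.1 rad)) and ((horizontal distance between plate2 and bay1 below 0.006 m and z of plate2 in the frame of bay1 between 0.0015 and 0.0065 m and angle between the z axis of plate2 and the z axis of bay1, either way round below 0.06 rad and angle between the x axis of plate2 and the x axis of bay1, either way round below 0.1 rad) or (horizontal distance between plate2 and bay2 below 0.006 m and z of plate2 in the frame of bay2 between 0.0015 and 0.0065 m and angle between the z axis of plate2 and the z axis of bay2, either way round below 0.06 rad and angle between the x axis of plate2 and the x axis of bay2, either way round below 0.1 rad) or (horizontal distance between plate2 and bay3 below 0.006 m and z of plate2 in the frame of bay3 between 0.0015 and 0.0065 m and angle between the z axis of plate2 and the z axis of bay3, either way round below 0.06 rad and angle between the x axis of plate2 and the x axis of bay3, either way round below 0.1 rad)) and ((horizontal distance between plate3 and bay1 below 0.006 m and z of plate3 in the frame of bay1 between 0.0015 and 0.0065 m and angle between the z axis of plate3 and the z axis of bay1, either way round below 0.06 rad and angle between the x axis of plate3 and the x axis of bay1, either way round below 0.1 rad) or (horizontal distance between plate3 and bay2 below 0.006 m and z of plate3 in the frame of bay2 between 0.0015 and 0.0065 m and angle between the z axis of plate3 and the z axis of bay2, either way round below 0.06 rad and angle between the x axis of plate3 and the x axis of bay2, either way round below 0.1 rad) or (horizontal distance between plate3 and bay3 below 0.006 m and z of plate3 in the frame of bay3 between 0.0015 and 0.0065 m and angle between the z axis of plate3 and the z axis of bay3, either way round below 0.06 rad and angle between the x axis of plate3 and the x axis of bay3, either way round below 0.1 rad))), for 0.3 s.
At the end, for the whole second after the job is handed in: Cover shut and caught (angle under 0.03 rad, catch under 0.05 rad); each bay holds a plate fully home: centre within 6 mm, underside within 2.5 mm of the bay floor, level within 0.06 rad, square within 0.10 rad; every transparency present is in a bay (value of joint cover below 0.03 rad and value of joint catch below 0.05 rad and ((horizontal distance between plate1 and bay1 below 0.006 m and z of plate1 in the frame of bay1 between 0.0015 and 0.0065 m and angle between the z axis of plate1 and the z axis of bay1, either way round below 0.06 rad and angle between the x axis of plate1 and the x axis of bay1, either way round below 0.1 rad) or (horizontal distance between plate2 and bay1 below 0.006 m and z of plate2 in the frame of bay1 between 0.0015 and 0.0065 m and angle between the z axis of plate2 and the z axis of bay1, either way round below 0.06 rad and angle between the x axis of plate2 and the x axis of bay1, either way round below 0.1 rad) or (horizontal distance between plate3 and bay1 below 0.006 m and z of plate3 in the frame of bay1 between 0.0015 and 0.0065 m and angle between the z axis of plate3 and the z axis of bay1, either way round below 0.06 rad and angle between the x axis of plate3 and the x axis of bay1, either way round below 0.1 rad) or (horizontal distance between blank1 and bay1 below 0.006 m and z of blank1 in the frame of bay1 between 0.0015 and 0.0065 m and angle between the z axis of blank1 and the z axis of bay1, either way round below 0.06 rad and angle between the x axis of blank1 and the x axis of bay1, either way round below 0.1 rad) or (horizontal distance between blank2 and bay1 below 0.006 m and z of blank2 in the frame of bay1 between 0.0015 and 0.0065 m and angle between the z axis of blank2 and the z axis of bay1, either way round below 0.06 rad and angle between the x axis of blank2 and the x axis of bay1, either way round below 0.1 rad)) and ((horizontal distance between plate1 and bay2 below 0.006 m and z of plate1 in the frame of bay2 between 0.0015 and 0.0065 m and angle between the z axis of plate1 and the z axis of bay2, either way round below 0.06 rad and angle between the x axis of plate1 and the x axis of bay2, either way round below 0.1 rad) or (horizontal distance between plate2 and bay2 below 0.006 m and z of plate2 in the frame of bay2 between 0.0015 and 0.0065 m and angle between the z axis of plate2 and the z axis of bay2, either way round below 0.06 rad and angle between the x axis of plate2 and the x axis of bay2, either way round below 0.1 rad) or (horizontal distance between plate3 and bay2 below 0.006 m and z of plate3 in the frame of bay2 between 0.0015 and 0.0065 m and angle between the z axis of plate3 and the z axis of bay2, either way round below 0.06 rad and angle between the x axis of plate3 and the x axis of bay2, either way round below 0.1 rad) or (horizontal distance between blank1 and bay2 below 0.006 m and z of blank1 in the frame of bay2 between 0.0015 and 0.0065 m and angle between the z axis of blank1 and the z axis of bay2, either way round below 0.06 rad and angle between the x axis of blank1 and the x axis of bay2, either way round below 0.1 rad) or (horizontal distance between blank2 and bay2 below 0.006 m and z of blank2 in the frame of bay2 between 0.0015 and 0.0065 m and angle between the z axis of blank2 and the z axis of bay2, either way round below 0.06 rad and angle between the x axis of blank2 and the x axis of bay2, either way round below 0.1 rad)) and ((horizontal distance between plate1 and bay3 below 0.006 m and z of plate1 in the frame of bay3 between 0.0015 and 0.0065 m and angle between the z axis of plate1 and the z axis of bay3, either way round below 0.06 rad and angle between the x axis of plate1 and the x axis of bay3, either way round below 0.1 rad) or (horizontal distance between plate2 and bay3 below 0.006 m and z of plate2 in the frame of bay3 between 0.0015 and 0.0065 m and angle between the z axis of plate2 and the z axis of bay3, either way round below 0.06 rad and angle between the x axis of plate2 and the x axis of bay3, either way round below 0.1 rad) or (horizontal distance between plate3 and bay3 below 0.006 m and z of plate3 in the frame of bay3 between 0.0015 and 0.0065 m and angle between the z axis of plate3 and the z axis of bay3, either way round below 0.06 rad and angle between the x axis of plate3 and the x axis of bay3, either way round below 0.1 rad) or (horizontal distance between blank1 and bay3 below 0.006 m and z of blank1 in the frame of bay3 between 0.0015 and 0.0065 m and angle between the z axis of blank1 and the z axis of bay3, either way round below 0.06 rad and angle between the x axis of blank1 and the x axis of bay3, either way round below 0.1 rad) or (horizontal distance between blank2 and bay3 below 0.006 m and z of blank2 in the frame of bay3 between 0.0015 and 0.0065 m and angle between the z axis of blank2 and the z axis of bay3, either way round below 0.06 rad and angle between the x axis of blank2 and the x axis of bay3, either way round below 0.1 rad)) and ((horizontal distance between plate1 and bay1 below 0.006 m and z of plate1 in the frame of bay1 between 0.0015 and 0.0065 m and angle between the z axis of plate1 and the z axis of bay1, either way round below 0.06 rad and angle between the x axis of plate1 and the x axis of bay1, either way round below 0.1 rad) or (horizontal distance between plate1 and bay2 below 0.006 m and z of plate1 in the frame of bay2 between 0.0015 and 0.0065 m and angle between the z axis of plate1 and the z axis of bay2, either way round below 0.06 rad and angle between the x axis of plate1 and the x axis of bay2, either way round below 0.1 rad) or (horizontal distance between plate1 and bay3 below 0.006 m and z of plate1 in the frame of bay3 between 0.0015 and 0.0065 m and angle between the z axis of plate1 and the z axis of bay3, either way round below 0.06 rad and angle between the x axis of plate1 and the x axis of bay3, either way round below 0.1 rad)) and ((horizontal distance between plate2 and bay1 below 0.006 m and z of plate2 in the frame of bay1 between 0.0015 and 0.0065 m and angle between the z axis of plate2 and the z axis of bay1, either way round below 0.06 rad and angle between the x axis of plate2 and the x axis of bay1, either way round below 0.1 rad) or (horizontal distance between plate2 and bay2 below 0.006 m and z of plate2 in the frame of bay2 between 0.0015 and 0.0065 m and angle between the z axis of plate2 and the z axis of bay2, either way round below 0.06 rad and angle between the x axis of plate2 and the x axis of bay2, either way round below 0.1 rad) or (horizontal distance between plate2 and bay3 below 0.006 m and z of plate2 in the frame of bay3 between 0.0015 and 0.0065 m and angle between the z axis of plate2 and the z axis of bay3, either way round below 0.06 rad and angle between the x axis of plate2 and the x axis of bay3, either way round below 0.1 rad)) and ((horizontal distance between plate3 and bay1 below 0.006 m and z of plate3 in the frame of bay1 between 0.0015 and 0.0065 m and angle between the z axis of plate3 and the z axis of bay1, either way round below 0.06 rad and angle between the x axis of plate3 and the x axis of bay1, either way round below 0.1 rad) or (horizontal distance between plate3 and bay2 below 0.006 m and z of plate3 in the frame of bay2 between 0.0015 and 0.0065 m and angle between the z axis of plate3 and the z axis of bay2, either way round below 0.06 rad and angle between the x axis of plate3 and the x axis of bay2, either way round below 0.1 rad) or (horizontal distance between plate3 and bay3 below 0.006 m and z of plate3 in the frame of bay3 between 0.0015 and 0.0065 m and angle between the z axis of plate3 and the z axis of bay3, either way round below 0.06 rad and angle between the x axis of plate3 and the x axis of bay3, either way round below 0.1 rad))); the robot touches nothing.
It fails at once if the loupe was moved more than 30 mm (distance of loupe from where it was at the start of the episode above 0.03 m).
It fails at once if the slide box was moved more than 30 mm (distance of slide_box from where it was at the start of the episode above 0.03 m).
It fails at once if the air blower was moved more than 30 mm (distance of air_blower from where it was at the start of the episode above 0.03 m).
Of plate1, plate2, plate3 only 1 to 3 are there at a start; the rules pass over those that are not, and their reading is None.
At some moment in a run one of plate1, plate2, plate3, blank1, blank2 may be knocked a few centimetres aside while the robot is not near it.
Once in a run the grip may slacken for a moment while it holds something.
It also fails if it takes over 210 s, if anything falls off the work surface, if the arm or the gripper's body presses on something with over 40 N, if the wrist force passes 120 N, or if a joint passes its speed limit or range.

ROBOT

A 6-joint arm with a two-finger parallel gripper is mounted at the origin on the work surface. World frame = base frame: x ahead of the robot, y to its left, z up, the work surface at z = 0. Lengths are in m, angles in rad, forces in N, time in s.
With the tool pointing down it reaches from about 0.325 to 0.775 m from the base axis. Payload 5.5 kg.
Tool frame: the origin (TCP) lies midway between the tips of the shut fingers; the grasp point (between the pads) lies 19 mm behind it (r.grip_point_offset is the z of the grasp point in the tool frame, in m); z points along the fingers, y is the line along which they close (so a half turn about z gives the same grasp; the last joint's range is limited). The gripper opens to 88 mm and grips with 3 to 60 N. Pads are 20 mm wide; open, the fingers measure 115 mm over their backs; the gripper's body (75 mm by 178 mm) begins 61 mm behind the grasp point.
Start: joints at [-1.162, 0.091, 1.231, -0, 1.82, -0.057], TCP at [0.269, -0.536, 0.223] pointing down, gripper open.
Joint ranges: [-2.87, 2.87], [-0.86, 2.18], [0.17, 2.46], [-1.51, 4.65], [0.06, 2.69], [-2.65, 2.65]. Speed limits (rad/s): [2.57, 2.57, 3.01, 3.14, 3.14, 3.14].

INTERFACE

Orientations are given as a unit quaternion [x, y, z, w].
In Python, from bench import read_state, viewer, ticket, r gives the robot as it stands. The module is installed in compiled form; this text tells all that it offers.
- The arm moves only by the tool arm_command, never from a script. Its argument "deltas" is a list of rows, each an object of numbers: "tx", "ty", "tz": the shift along the tool's x, y, z in cm; "rx", "ry", "rz": the turn, a rotation vector about the tool's x, y, z in degrees. A call has 1 to 12 rows; each row is the pose to reach, as a shift and turn from the pose commanded when the call began, along the tool's axes at that moment; what a row does not reach only later rows make up. A row lasts 1/10 s, in which the tool goes at most 50 mm and 8.59 degrees, less where a joint would pass 70% of its speed; a pose out of reach is approached as far as the arm can. A call with a gripper value outside its range is refused whole. "grip" is the finger opening in cm, from 0 to 8.78, set as the call begins (left out, the last holds). The fingers move at their own pace and stop on an object; "grip_force" is the grip in N (left out, the last holds). Time passes only in rows, so rows that repeat a pose let the fingers close. It gives the time, the measured TCP pose, the force, the opening and the grip force at its end, in the units of the state.
- read_state(): the state, without advancing time (a new reading comes with each control period).
- viewer.camera(name): name is "scene" or "top" or "wrist"; returns the picture (400x640x3 uint8, blue, green, red); there is no depth.
- viewer.calibration(name): a dict with "intrinsics" (3x3 intrinsics, pixels), "dist_coeffs" ([k1, k2, p1, p2, k3] as OpenCV has them; the pictures are not rectified), "view" (4x4, takes a point from world to camera coordinates); the wrist camera has in their place "T_tool_cam" (4x4, takes a point from camera to tool coordinates, whose origin is the TCP and whose axes are the flange's). Camera axes: x right, y down, z forward; pixel columns grow to the right and rows downward; lengths in m; the calibration is good to about 2 mm. A picture is of the moment at which its call begins: read the wrist's pose just before it. calibration takes no time and is no camera call.
- ticket.job_done(): hands the job in; it is judged then, once.
Trained networks look in the newest picture that a camera, given by its name, has taken for a name from the list of things; names that differ only in an ending like _2 or _b are one class to them, and where a whole thing is asked for, a point or a joint stands for the part that bears it (a point fixed in the world has none). Each returns a list of dicts, best first, with "confidence" (0 to 1); they miss things now and then, are a little off and sometimes report something else, mostly with a low value. They report only what shows in the picture. A call takes as long as a camera call.
- viewer.spot_in(camera, name): "location" ([x, y, z] in m, in world coordinates, good to about 4 mm: the middle of the surface that is visible of it).
The state is a dict: "time_s": time; "joints": joint angles; "qd": joint speeds; "tau": joint torques, N m; "position": TCP position; "tcp_rot": TCP orientation; "ft_force": force on the tool from outside, world axes, zero at the start; "ft_torque": the same for the moment, N m; "gripper_width": finger opening in m; "grasp_force": force on a finger pad.
Only numpy, scipy, OpenCV 4.12 (cv2) and the standard library are available. Lean on these libraries where they do the work, as an engineer would, in place of code of your own. Each camera call takes 0.05 s, during which the arm holds its last target. There are 200 camera calls.

## Working session

There is one attempt and no reset: what is moved stays moved. The work goes in short steps, Python scripts to look and compute and a tool call to move; the robot and the scene stay as the last step left them, time stands still between calls to the robot, and variables do not carry over. Pictures are saved under pics/ and viewed, at most 14 in all, crops included, and the job is handed in when it is done.

Besides the shell and the picture viewer there is one more tool, called after ">>>" in YAML: its name, and indented under it one key for each argument. arm_command: Moves the arm, as the interface text tells. Its arguments: {"type":"object","properties":{"deltas":{"type":"array","items":{"type":"object","properties":{"tx":{"type":"number"},"ty":{"type":"number"},"tz":{"type":"number"},"rx":{"type":"number"},"ry":{"type":"number"},"rz":{"type":"number"}}}},"grip":{"type":"number"},"grip_force":{"type":"number"}},"required":["deltas"]}

```bash
mkdir -p pics; cat > h.py <<'E'
import numpy as np, cv2
from scipy.spatial.transform import Rotation as R
from bench import read_state, viewer, ticket, r
def cam(name,fn=None):
    s=read_state(); im=viewer.camera(name)
    if fn: cv2.imwrite('pics/'+fn,im)
    return im,s
def pose(name,s=None):
    c=viewer.calibration(name)
    if name=='wrist':
        T=np.eye(4);T[:3,:3]=R.from_quat(s['tcp_rot']).as_matrix();T[:3,3]=s['position']
        V=np.linalg.inv(T@np.array(c['T_tool_cam']))
    else: V=np.array(c['view'])
    return np.array(c['intrinsics'],float),np.array(c['dist_coeffs'],float),V
def unproj(name,px,z,s=None):
    K,D,V=pose(name,s)
    n=cv2.undistortPoints(np.array(px,float).reshape(-1,1,2),K,D).reshape(-1,2)
    d=np.c_[n,np.ones(len(n))]@V[:3,:3]; o=-V[:3,:3].T@V[:3,3]
    return o+d*((np.broadcast_to(z,len(n))-o[2])/d[:,2])[:,None]
def proj(name,P,s=None):
    K,D,V=pose(name,s)
    return cv2.projectPoints(np.array(P,float).reshape(-1,1,3),cv2.Rodrigues(V[:3,:3])[0],V[:3,3],K,D)[0].reshape(-1,2)
E
cat > a.py <<'E'
from h import *
a,s=cam('top','top0.png')
for n in ['carrier','cover_pad','catch_tab','plate1','blank1','loupe','slide_box','air_blower']:
    for q in viewer.spot_in('top',n)[:4]: print(n,np.round(q['location'],3),round(q['confidence'],2))
cam('scene','scene0.png')
for n in ['plate1','blank1','catch_tab']:
    for q in viewer.spot_in('scene',n)[:4]: print('sc',n,np.round(q['location'],3),round(q['confidence'],2))
print(s)
E
python3 a.py
```

```text
carrier [0.555 0.041 0.065] 0.89
cover_pad [0.55  0.036 0.068] 0.82
catch_tab [ 0.569 -0.097  0.044] 0.67
plate1 [ 0.364 -0.256  0.008] 0.91
plate1 [ 0.591 -0.28   0.008] 0.84
plate1 [0.419 0.331 0.011] 0.68
blank1 [ 0.476 -0.366  0.011] 0.82
blank1 [0.553 0.343 0.011] 0.76
loupe [0.313 0.437 0.053] 0.58
loupe [0.416 0.335 0.012] 0.26
slide_box [ 0.66  -0.429  0.066] 0.76
slide_box [ 0.361 -0.259  0.011] 0.5
air_blower [0.316 0.438 0.054] 0.64
air_blower [0.692 0.357 0.058] 0.52
sc plate1 [ 0.372 -0.258  0.004] 0.75
sc plate1 [0.427 0.329 0.006] 0.6
sc plate1 [ 0.601 -0.279  0.012] 0.59
sc plate1 [0.613 0.03  0.066] 0.19
sc blank1 [ 0.49  -0.368  0.008] 0.89
sc blank1 [0.561 0.34  0.008] 0.79
sc catch_tab [ 0.578 -0.084  0.038] 0.87
sc catch_tab [0.325 0.432 0.034] 0.61
{'time_s': 0.0, 'joints': array([-1.16168586e+00,  9.18748732e-02,  1.23185017e+00, -1.53719978e-05,
        1.81979478e+00, -5.66756287e-02]), 'qd': array([-0.00013627,  0.00080716, -0.00060355, -0.00213782,  0.0014896 ,
       -0.00094637]), 'tau': array([-1.58326959e-03, -4.46444464e+01, -4.06443393e+01,  6.94092829e-02,
        2.94515351e-02, -1.04616820e-04]), 'position': array([ 0.26936795, -0.53581482,  0.22151746]), 'tcp_rot': array([ 9.73002755e-01,  2.30791484e-01, -1.76258601e-04, -9.47357551e-04]), 'ft_force': array([-0.21006761, -0.03194391, -0.08322022]), 'ft_torque': array([ 0.0013875 ,  0.00592915, -0.06429417]), 'grasp_force': 0.0, 'gripper_width': 0.08748855436732969}
```

View pics/top0.png

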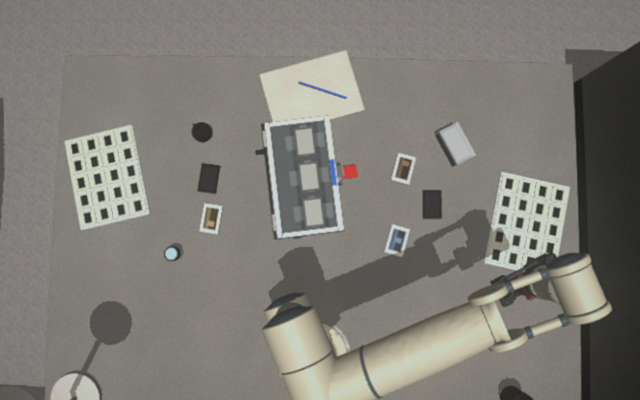

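View pics/scene0.png

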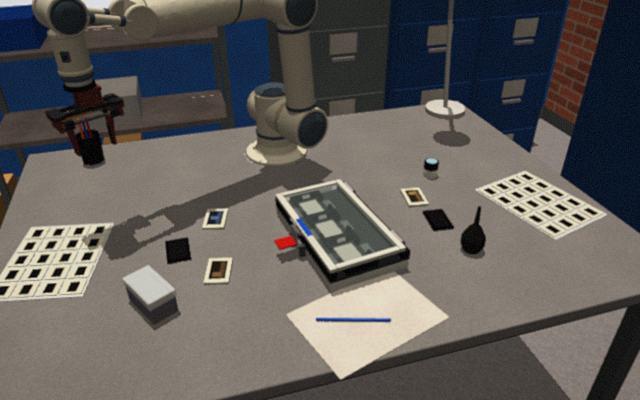

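The picture shows three transparencies: top pixels (404,168), (397,240) and (210,219). There are two blanks at (432,204) and (209,178). The carrier is around (305,177), with the red tab at (349,171) and the blue pad at (333,172). All three bays therefore get transparencies, and no blanks are needed. Next I'll move the wrist camera over the carrier.

```bash
cat >> h.py <<'E'
def go(p,th,s=None):
    """delta (cm, deg) to TCP p, tool down, tool y at world angle th (deg)"""
    s=s or read_state(); R0=R.from_quat(s['tcp_rot']); t=np.radians(th)
    y=np.array([np.cos(t),np.sin(t),0]); z=np.array([0,0,-1.]); x=np.cross(y,z)
    R1=R.from_matrix(np.c_[x,y,z])
    d=R0.inv().apply(np.array(p)-s['position'])*100; w=(R0.inv()*R1).as_rotvec(degrees=True)
    print('t',round(s['time_s'],2),'d',np.round(d,2),'w',np.round(w,2),'rows',round(max(np.linalg.norm(d)/5,np.linalg.norm(w)/8.59),1))
E
python3 -c "
from h import *
print(np.round(viewer.calibration('wrist')['T_tool_cam'],3),viewer.calibration('wrist')['intrinsics'])
go([0.50,-0.02,0.42],-90); go([0.50,-0.02,0.42],0)"
```

```text
[[ 0.001 -0.969 -0.245  0.065]
 [ 1.     0.     0.     0.   ]
 [-0.    -0.245  0.969 -0.161]
 [ 0.     0.     0.     1.   ]] [[282.31889976   0.         316.54566255]
 [  0.         282.31889976 200.22054652]
 [  0.           0.           1.        ]]
t 0.65 d [ 43.77 -35.76 -19.74] w [ 0.   -0.   26.69] rows 12.0
t 0.65 d [ 43.77 -35.76 -19.74] w [  0.     0.   -63.31] rows 12.0
```

```bash
python3 -c "
from h import *
go([0.55,0.02,0.26],0)"
```

```text
t 0.65 d [ 50.04 -37.09  -3.74] w [  0.     0.   -63.31] rows 12.5
```

>>> arm_command:
  deltas:
    - {"tx": 50, "ty": -37.1, "tz": -3.7, "rz": -63.3}
    - {"tx": 50, "ty": -37.1, "tz": -3.7, "rz": -63.3}
    - {"tx": 50, "ty": -37.1, "tz": -3.7, "rz": -63.3}
    - {"tx": 50, "ty": -37.1, "tz": -3.7, "rz": -63.3}
    - {"tx": 50, "ty": -37.1, "tz": -3.7, "rz": -63.3}
    - {"tx": 50, "ty": -37.1, "tz": -3.7, "rz": -63.3}
    - {"tx": 50, "ty": -37.1, "tz": -3.7, "rz": -63.3}
    - {"tx": 50, "ty": -37.1, "tz": -3.7, "rz": -63.3}
    - {"tx": 50, "ty": -37.1, "tz": -3.7, "rz": -63.3}
    - {"tx": 50, "ty": -37.1, "tz": -3.7, "rz": -63.3}
    - {"tx": 50, "ty": -37.1, "tz": -3.7, "rz": -63.3}
    - {"tx": 50, "ty": -37.1, "tz": -3.7, "rz": -63.3}
  grip: 0

```text
schema error: expected keys tx, ty, tz, rx, ry, rz
```

>>> arm_command:
  deltas:
    - {"tx": 0}
    - {"tx": 0}
    - {"tx": 0}

```text
schema error: expected keys tx, ty, tz, rx, ry, rz
```

```bash
python3 -c "
from h import *
go([0.55,0.02,0.26],0)
a,s=cam('wrist','w0.png')
for n in ['cover_pad','catch_tab']: print(n,[(np.round(q['location'],3),q['confidence']) for q in viewer.spot_in('wrist',n)[:2]])
"
```

```text
t 0.65 d [ 50.04 -37.09  -3.74] w [  0.     0.   -63.31] rows 12.5
cover_pad []
catch_tab []
```

View pics/w0.png

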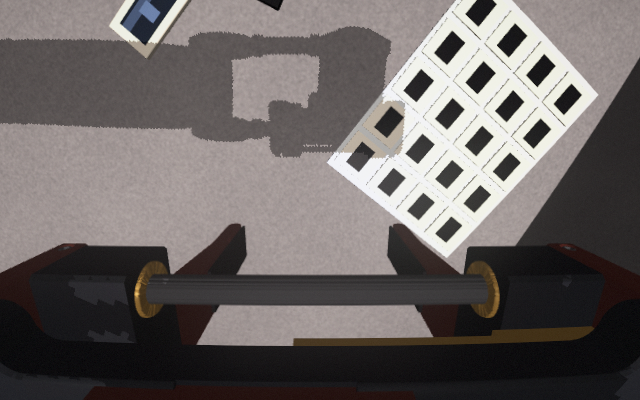

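The call was refused because each row needs every key, so the arm didn't move. The picture shows the gripper filling the lower rows (220 and below), so the camera only sees the tool's +x side. I'll change the viewpoint to suit.

>>> arm_command:
  deltas:
    - {"tx": 46, "ty": -29.1, "tz": -9.7, "rx": 0, "ry": 0, "rz": -63.3}
    - {"tx": 46, "ty": -29.1, "tz": -9.7, "rx": 0, "ry": 0, "rz": -63.3}
    - {"tx": 46, "ty": -29.1, "tz": -9.7, "rx": 0, "ry": 0, "rz": -63.3}
    - {"tx": 46, "ty": -29.1, "tz": -9.7, "rx": 0, "ry": 0, "rz": -63.3}
    - {"tx": 46, "ty": -29.1, "tz": -9.7, "rx": 0, "ry": 0, "rz": -63.3}
    - {"tx": 46, "ty": -29.1, "tz": -9.7, "rx": 0, "ry": 0, "rz": -63.3}
    - {"tx": 46, "ty": -29.1, "tz": -9.7, "rx": 0, "ry": 0, "rz": -63.3}
    - {"tx": 46, "ty": -29.1, "tz": -9.7, "rx": 0, "ry": 0, "rz": -63.3}
    - {"tx": 46, "ty": -29.1, "tz": -9.7, "rx": 0, "ry": 0, "rz": -63.3}
    - {"tx": 46, "ty": -29.1, "tz": -9.7, "rx": 0, "ry": 0, "rz": -63.3}
    - {"tx": 46, "ty": -29.1, "tz": -9.7, "rx": 0, "ry": 0, "rz": -63.3}
    - {"tx": 46, "ty": -29.1, "tz": -9.7, "rx": 0, "ry": 0, "rz": -63.3}
  grip: 0

```text
time_s: 2.0
position: [0.5517, -0.0648, 0.3201]
tcp_rot: [0.705, 0.709, 0.001, -0.0]
ft_force: [-0.3, -0.3, 0.8]
gripper_width: 0.0003
grasp_force: 0.0
```

>>> arm_command:
  deltas:
    - {"tx": 0, "ty": 0, "tz": 0, "rx": 0, "ry": 0, "rz": 0}
    - {"tx": 0, "ty": 0, "tz": 0, "rx": 0, "ry": 0, "rz": 0}
    - {"tx": 0, "ty": 0, "tz": 0, "rx": 0, "ry": 0, "rz": 0}

```text
time_s: 2.3
position: [0.5492, -0.0709, 0.3195]
tcp_rot: [0.708, 0.706, -0.0, -0.0]
ft_force: [-0.5, -0.6, 0.1]
gripper_width: 0.0006
grasp_force: 0.0
```

```bash
python3 -c "
from h import *
go([0.55,-0.07,0.32],0)
a,s=cam('wrist','w1.png')
for n in ['cover_pad','catch_tab']: print(n,[(np.round(q['location'],3),q['confidence']) for q in viewer.spot_in('wrist',n)[:2]])
"
```

```text
t 2.3 d [ 0.09  0.08 -0.05] w [-0.02  0.02 -0.13] rows 0.0
cover_pad [(array([0.555, 0.046, 0.067]), 0.74)]
catch_tab [(array([ 0.57 , -0.092,  0.045]), 0.79), (array([0.557, 0.046, 0.066]), 0.27)]
```

View pics/w1.png

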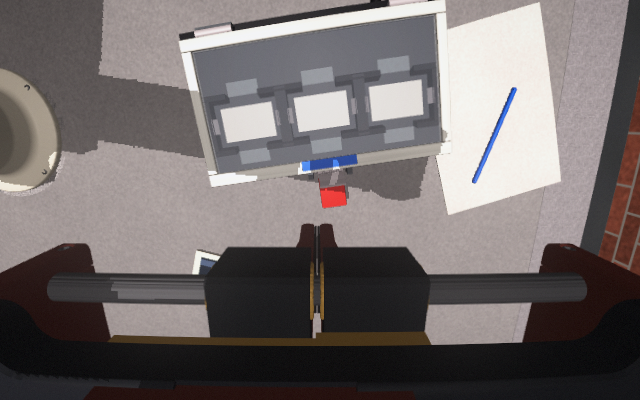

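Wrist view: the windows are at about (248,122), (322,111) and (397,101), the blue pad at (329,163) and the red tab at (333,197). I'll fit the carrier pose to these.

```bash
cat > fit.py <<'E'
from h import *
a=cv2.imread('pics/w1.png'); s=read_state()
g=a.min(2); m=(g>180).astype(np.uint8)
n,l,st,c=cv2.connectedComponentsWithStats(m,connectivity=4)
W=[]
for p in [(248,122),(322,111),(397,101)]:
    k=l[p[1],p[0]]; rc=cv2.minAreaRect(np.argwhere(l==k)[:,::-1].astype(np.float32)); W.append(rc[0]); print(st[k],rc)
hsv=cv2.cvtColor(a,cv2.COLOR_BGR2HSV)
red=((hsv[...,1]>200)&((hsv[...,0]<5)|(hsv[...,0]>174))&(hsv[...,2]>150)).astype(np.uint8); red[220:]=0
blue=((hsv[...,1]>150)&(abs(hsv[...,0].astype(int)-112)<12)).astype(np.uint8); blue[:,420:]=0; blue[220:]=0
rr=cv2.minAreaRect(np.argwhere(red>0)[:,::-1].astype(np.float32)); bb=cv2.minAreaRect(np.argwhere(blue>0)[:,::-1].astype(np.float32))
print(rr,bb)
w=unproj('wrist',W,0.04,s); t=unproj('wrist',[rr[0]],0.042,s)[0]; b=unproj('wrist',[bb[0]],0.073,s)[0]
print(w,t,b, np.linalg.norm(np.diff(w,axis=0),axis=1))
# 2D rigid fit
src=np.array([[-.112,0],[0,0],[.112,0],[0,-.136],[0,-.074]]); dst=np.r_[w,[t],[b]][:,:2]
cs,cd=src.mean(0),dst.mean(0); H=(src-cs).T@(dst-cd); th=np.arctan2(H[0,1]-H[1,0],H[0,0]+H[1,1])
Rm=np.array([[np.cos(th),-np.sin(th)],[np.sin(th),np.cos(th)]]); o=cd-Rm@cs
print('origin',o,'yaw',np.degrees(th)); print('res mm',np.round((dst-(src@Rm.T+o))*1000,1))
E
python3 fit.py
```

```text
[ 221  102   56   41 1727] ((248.2567596435547, 122.04054260253906), (34.35938262939453, 51.12807846069336), 80.53767395019531)
[ 294   90   56   42 1798] ((321.8040466308594, 110.67717742919922), (34.54884719848633, 52.464420318603516), 81.57302856445312)
[ 369   80   54   41 1810] ((396.3477478027344, 100.02101135253906), (34.77421951293945, 53.766822814941406), 82.14668273925781)
((0.0, 0.0), (0.0, 0.0), 0.0) ((329.25, 162.24998474121094), (8.485280990600586, 54.16438674926758), 81.8698959350586)
[[0.44534864 0.00568227 0.04      ]
 [0.55661689 0.02172002 0.04      ]
 [0.66775129 0.0373041  0.04      ]] [0.08219383 0.18941513 0.042     ] [ 0.56692368 -0.05174337  0.073     ] [0.11241812 0.11222174]
origin [0.50419163 0.05187031] yaw -74.25824568728488
res mm [[ -28.5 -154. ]
 [  52.4  -30.2]
 [ 133.2   93.2]
 [-291.1  174.4]
 [ 134.   -83.5]]
```

Window spacing is 112.3 mm, and the pad prediction agrees to within 0.2 mm. That puts the carrier origin at about (0.5566, 0.0216) with a yaw of 8.1°. Now to press the tab.

```bash
cat >> h.py <<'E'
O=np.array([.5566,.0216]); YAW=8.1
def C(x,y,z):
    c,s_=np.cos(np.radians(YAW)),np.sin(np.radians(YAW)); return np.array([O[0]+c*x-s_*y,O[1]+s_*x+c*y,z])
E
python3 -c "
from h import *
print(unproj('wrist',[[333,197]],0.042,read_state()),C(0,-.136,.042))
go(C(0,-.140,.07),8.1);go(C(0,-.140,.032),8.1)"
```

```text
[[ 0.57483896 -0.11082594  0.042     ]] [ 0.57576257 -0.11304322  0.042     ]
t 2.45 d [-4.63  2.71 24.97] w [ 0.    0.01 -8.23] rows 5.1
t 2.45 d [-4.62  2.71 28.77] w [ 0.    0.01 -8.23] rows 5.9
```

>>> arm_command:
  deltas:
    - {"tx": -4.6, "ty": 2.7, "tz": 5, "rx": 0, "ry": 0, "rz": -8.2}
    - {"tx": -4.6, "ty": 2.7, "tz": 10, "rx": 0, "ry": 0, "rz": -8.2}
    - {"tx": -4.6, "ty": 2.7, "tz": 15, "rx": 0, "ry": 0, "rz": -8.2}
    - {"tx": -4.6, "ty": 2.7, "tz": 20, "rx": 0, "ry": 0, "rz": -8.2}
    - {"tx": -4.6, "ty": 2.7, "tz": 24, "rx": 0, "ry": 0, "rz": -8.2}
    - {"tx": -4.6, "ty": 2.7, "tz": 26, "rx": 0, "ry": 0, "rz": -8.2}
    - {"tx": -4.6, "ty": 2.7, "tz": 27.3, "rx": 0, "ry": 0, "rz": -8.2}
    - {"tx": -4.6, "ty": 2.7, "tz": 27.8, "rx": 0, "ry": 0, "rz": -8.2}
    - {"tx": -4.6, "ty": 2.7, "tz": 28.3, "rx": 0, "ry": 0, "rz": -8.2}
    - {"tx": -4.6, "ty": 2.7, "tz": 28.8, "rx": 0, "ry": 0, "rz": -8.2}
    - {"tx": -4.6, "ty": 2.7, "tz": 28.8, "rx": 0, "ry": 0, "rz": -8.2}
    - {"tx": -4.6, "ty": 2.7, "tz": 28.8, "rx": 0, "ry": 0, "rz": -8.2}

```text
time_s: 3.65
position: [0.5784, -0.117, 0.0351]
tcp_rot: [0.655, 0.756, 0.0, 0.003]
ft_force: [-1.8, -4.0, 5.7]
gripper_width: 0.0005
grasp_force: 2.9
```

>>> arm_command:
  deltas:
    - {"tx": 0, "ty": 0, "tz": 0, "rx": 0, "ry": 0, "rz": 0}
    - {"tx": 0, "ty": 0, "tz": 0, "rx": 0, "ry": 0, "rz": 0}
    - {"tx": 0, "ty": 0, "tz": 0, "rx": 0, "ry": 0, "rz": 0}
    - {"tx": 0, "ty": 0, "tz": 0, "rx": 0, "ry": 0, "rz": 0}

```text
time_s: 4.05
position: [0.5784, -0.117, 0.0352]
tcp_rot: [0.655, 0.756, 0.0, 0.003]
ft_force: [-2.9, -3.0, 5.1]
gripper_width: 0.0002
grasp_force: 2.9
```

```bash
python3 -c "
from h import *
cam('scene','s1.png'); a,s=cam('top','t1.png'); print(s['position'])
go(C(0,-.140,.2),8.1)
for n in ['cover','plate1','blank1']: print(n,[(np.round(q['location'],3),round(q['confidence'],2)) for q in viewer.spot_in('top',n)[:4]])
b=cv2.imread('pics/s1.png'); cv2.imwrite('pics/s1t.png',np.hstack([cv2.resize(b[80:330,180:500],(400,312)),cv2.resize(a[80:330,180:500],(400,312))]))"
```

```text
[ 0.57837341 -0.1169746   0.0352564 ]
t 4.15 d [ -0.03  -0.13 -16.47] w [0.25 0.21 0.05] rows 3.3
cover [(array([0.542, 0.101, 0.179]), 0.95)]
plate1 [(array([ 0.592, -0.28 ,  0.008]), 0.9), (array([ 0.364, -0.256,  0.008]), 0.84), (array([0.421, 0.334, 0.01 ]), 0.76), (array([ 0.476, -0.365,  0.012]), 0.65)]
blank1 [(array([ 0.476, -0.363,  0.009]), 0.78), (array([0.551, 0.343, 0.006]), 0.59)]
```

View pics/s1t.png

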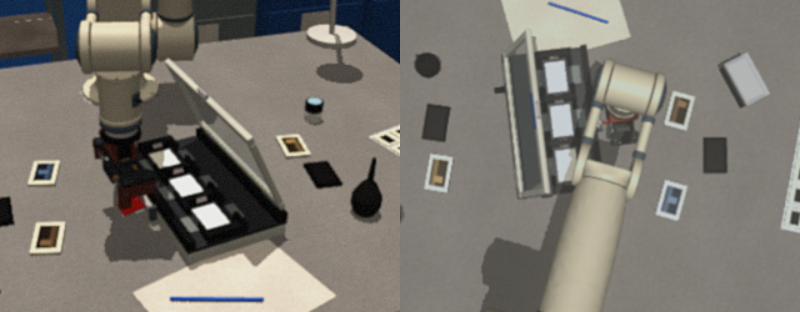

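The cover is open, standing upright on the hinge side in both views. Next I'll lift off and look at the two plates on the catch side.

```bash
python3 -c "
from h import *
go([0.478,-0.365,0.25],8.1)
a=cv2.imread('pics/top0.png'); g=a.min(2)
for p in [(404,168),(397,240),(210,219)]:
    m=np.zeros_like(g); y0,x0=p[1]-22,p[0]-22; sub=(g[y0:y0+44,x0:x0+44]>150).astype(np.uint8)
    pts=np.argwhere(sub>0)[:,::-1]+[x0,y0]
    rc=cv2.minAreaRect(pts.astype(np.float32)); q=unproj('top',cv2.boxPoints(rc),.008); e=np.diff(np.r_[q,q[:1]],axis=0); L=np.linalg.norm(e,axis=1); k=L.argmax()
    print(q.mean(0),np.round(L,3),'long axis deg',np.degrees(np.arctan2(e[k,1],e[k,0]))%180)
"
```

```text
t 4.3 d [-23.2  -13.36 -21.45] w [0.25 0.2  0.05] rows 6.9
[ 0.5921416  -0.27808758  0.008     ] [0.092 0.061 0.092 0.061] long axis deg 165.64055038390526
[ 0.36325912 -0.2587944   0.008     ] [0.093 0.061 0.093 0.061] long axis deg 164.88371005370757
[0.42091606 0.33176662 0.008     ] [0.094 0.06  0.094 0.059] long axis deg 171.90599110126456
```

>>> arm_command:
  deltas:
    - {"tx": 0, "ty": 0, "tz": -5, "rx": 0, "ry": 0, "rz": 0}
    - {"tx": -4, "ty": -2, "tz": -9, "rx": 0.2, "ry": 0.2, "rz": 0}
    - {"tx": -8, "ty": -5, "tz": -12, "rx": 0.2, "ry": 0.2, "rz": 0}
    - {"tx": -12, "ty": -7, "tz": -14, "rx": 0.2, "ry": 0.2, "rz": 0}
    - {"tx": -16, "ty": -9.5, "tz": -17, "rx": 0.2, "ry": 0.2, "rz": 0}
    - {"tx": -20, "ty": -12, "tz": -19, "rx": 0.2, "ry": 0.2, "rz": 0}
    - {"tx": -23.2, "ty": -13.4, "tz": -21.5, "rx": 0.2, "ry": 0.2, "rz": 0}
    - {"tx": -23.2, "ty": -13.4, "tz": -21.5, "rx": 0.2, "ry": 0.2, "rz": 0}
    - {"tx": -23.2, "ty": -13.4, "tz": -21.5, "rx": 0.2, "ry": 0.2, "rz": 0}
    - {"tx": -23.2, "ty": -13.4, "tz": -21.5, "rx": 0.2, "ry": 0.2, "rz": 0}

```text
time_s: 5.3
position: [0.4776, -0.3639, 0.2474]
tcp_rot: [0.655, 0.756, 0.0, -0.002]
ft_force: [0.3, 0.7, 0.3]
gripper_width: 0.0007
grasp_force: 0.0
```

```bash
cat > plates.py <<'E'
from h import *
def plates(fn=None,z=0.008,thr=130,name='wrist'):
    a,s=cam(name,fn); g=cv2.GaussianBlur(a.min(2),(3,3),0); m=(g>thr).astype(np.uint8)
    if name=='wrist': m[225:]=0
    out=[]
    for c in cv2.findContours(m,cv2.RETR_EXTERNAL,cv2.CHAIN_APPROX_NONE)[0]:
        if cv2.contourArea(c)<150: continue
        h=cv2.convexHull(c).reshape(-1,2).astype(np.float32)
        w=unproj(name,h,z,s)[:,:2]; rc=cv2.minAreaRect((w*1000).astype(np.float32)); b=cv2.boxPoints(rc); e=np.diff(np.r_[b,b[:1]],axis=0); L=np.linalg.norm(e,axis=1); k=L.argmax()
        if abs(L[k]-92)<8 and abs(L.min()-60)<8: out.append((np.array(rc[0])/1000,np.degrees(np.arctan2(e[k,1],e[k,0]))%180,L[k],L.min()))
    return out,s
if __name__=='__main__':
    import sys
    o,s=plates(sys.argv[1])
    for q in o: print(np.round(q[0],4),round(q[1],1),round(q[2],1),round(q[3],1))
E
python3 plates.py w2.png; python3 -c "
from h import *
go([0.592,-0.280,0.12],-104.5); go([0.592,-0.280,0.003],-104.5)"
```

```text
t 5.35 d [ 6.55 12.54 12.65] w [-3.3000e-01  1.0000e-02  1.1274e+02] rows 13.1
t 5.35 d [ 6.51 12.58 24.34] w [-3.3000e-01  1.0000e-02  1.1274e+02] rows 13.1
```

View pics/w2.png

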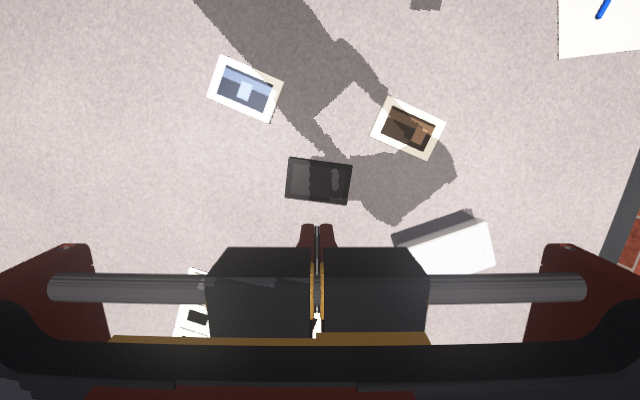

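Wrist view: plate A has corners near (389,95), (446,123), (428,160) and (370,133). Plate B has corners near (220,54), (284,84), (270,124) and (206,95). I'll refine both at sub-pixel level.

```bash
cat > corners.py <<'E'
from h import *
def fitc(im,s,cs,z=.008,name='wrist',win=4):
    g=cv2.cvtColor(im,cv2.COLOR_BGR2GRAY); c=cv2.cornerSubPix(g,np.array(cs,np.float32).reshape(-1,1,2),(win,win),(-1,-1),(3,50,.01)).reshape(-1,2)
    w=unproj(name,c,z,s)[:,:2]; e=np.roll(w,-1,0)-w; L=np.linalg.norm(e,axis=1)
    k=0 if L[0]>L[1] else 1; v=e[k]-e[k+2]
    print('px',np.round(c,1).tolist(),'ctr',np.round(w.mean(0),4),'L',np.round(L*1000,1),'long',round(np.degrees(np.arctan2(v[1],v[0]))%180,1)); return w.mean(0)
E
python3 -c "
from corners import *
a=cv2.imread('pics/w2.png'); s=read_state()
fitc(a,s,[(389,95),(446,123),(428,160),(370,133)]); fitc(a,s,[(220,54),(284,84),(270,124),(206,95)])"
```

```text
px [[387.79998779296875, 94.4000015258789], [446.29998779296875, 122.19999694824219], [426.5, 160.8000030517578], [369.29998779296875, 135.39999389648438]] ctr [ 0.5912 -0.2783] L [90.7 58.2 90.  58.8] long 165.3
px [[220.8000030517578, 53.29999923706055], [283.79998779296875, 81.5999984741211], [268.70001220703125, 122.4000015258789], [205.8000030517578, 96.69999694824219]] ctr [ 0.3636 -0.2589] L [89.7 57.2 91.2 59.7] long 165.3
```

>>> arm_command:
  deltas:
    - {"tx": 6.5, "ty": 12.6, "tz": 6, "rx": -0.3, "ry": 0, "rz": 112.5}
    - {"tx": 6.5, "ty": 12.6, "tz": 12, "rx": -0.3, "ry": 0, "rz": 112.5}
    - {"tx": 6.5, "ty": 12.6, "tz": 12, "rx": -0.3, "ry": 0, "rz": 112.5}
    - {"tx": 6.5, "ty": 12.6, "tz": 12, "rx": -0.3, "ry": 0, "rz": 112.5}
    - {"tx": 6.5, "ty": 12.6, "tz": 12, "rx": -0.3, "ry": 0, "rz": 112.5}
    - {"tx": 6.5, "ty": 12.6, "tz": 12, "rx": -0.3, "ry": 0, "rz": 112.5}
    - {"tx": 6.5, "ty": 12.6, "tz": 12, "rx": -0.3, "ry": 0, "rz": 112.5}
    - {"tx": 6.5, "ty": 12.6, "tz": 12, "rx": -0.3, "ry": 0, "rz": 112.5}
    - {"tx": 6.5, "ty": 12.6, "tz": 12, "rx": -0.3, "ry": 0, "rz": 112.5}
    - {"tx": 6.5, "ty": 12.6, "tz": 12, "rx": -0.3, "ry": 0, "rz": 112.5}
    - {"tx": 6.5, "ty": 12.6, "tz": 12, "rx": -0.3, "ry": 0, "rz": 112.5}
    - {"tx": 6.5, "ty": 12.6, "tz": 12, "rx": -0.3, "ry": 0, "rz": 112.5}
  grip: 8.5
  grip_force: 30

```text
time_s: 6.55
position: [0.5924, -0.2793, 0.1254]
tcp_rot: [0.999, -0.044, -0.001, -0.001]
ft_force: [0.5, 0.6, 0.3]
gripper_width: 0.0848
grasp_force: 0.0
```

>>> arm_command:
  deltas:
    - {"tx": 0, "ty": 0, "tz": 0, "rx": 0, "ry": 0, "rz": 9}
    - {"tx": 0, "ty": 0, "tz": 0, "rx": 0, "ry": 0, "rz": 9}
    - {"tx": 0, "ty": 0, "tz": 0, "rx": 0, "ry": 0, "rz": 9}

```text
time_s: 6.85
position: [0.5923, -0.2801, 0.1258]
tcp_rot: [0.993, -0.118, -0.001, -0.0]
ft_force: [0.8, -0.1, -0.6]
gripper_width: 0.0849
grasp_force: 0.0
```

```bash
python3 -c "
from h import *
go([0.5915,-0.278,0.004],-104.7)"
```

```text
t 6.85 d [-0.11 -0.18 12.18] w [-0.02  0.1   1.17] rows 2.4
```

>>> arm_command:
  deltas:
    - {"tx": -0.1, "ty": -0.2, "tz": 4, "rx": 0, "ry": 0, "rz": 1.2}
    - {"tx": -0.1, "ty": -0.2, "tz": 8, "rx": 0, "ry": 0, "rz": 1.2}
    - {"tx": -0.1, "ty": -0.2, "tz": 11, "rx": 0, "ry": 0, "rz": 1.2}
    - {"tx": -0.1, "ty": -0.2, "tz": 12.2, "rx": 0, "ry": 0, "rz": 1.2}
    - {"tx": -0.1, "ty": -0.2, "tz": 12.2, "rx": 0, "ry": 0, "rz": 1.2}
    - {"tx": -0.1, "ty": -0.2, "tz": 12.2, "rx": 0, "ry": 0, "rz": 1.2}
    - {"tx": -0.1, "ty": -0.2, "tz": 12.2, "rx": 0, "ry": 0, "rz": 1.2}

```text
time_s: 7.55
position: [0.5924, -0.2797, 0.006]
tcp_rot: [0.991, -0.13, 0.001, 0.0]
ft_force: [0.9, -0.5, -0.0]
gripper_width: 0.0852
grasp_force: 0.0
```

>>> arm_command:
  deltas:
    - {"tx": 0, "ty": 0, "tz": 0, "rx": 0, "ry": 0, "rz": 0}
    - {"tx": 0, "ty": 0, "tz": 0, "rx": 0, "ry": 0, "rz": 0}
    - {"tx": 0, "ty": 0, "tz": 0, "rx": 0, "ry": 0, "rz": 0}
    - {"tx": 0, "ty": 0, "tz": 0, "rx": 0, "ry": 0, "rz": 0}
    - {"tx": 0, "ty": 0, "tz": 0, "rx": 0, "ry": 0, "rz": 0}
    - {"tx": 0, "ty": 0, "tz": -2, "rx": 0, "ry": 0, "rz": 0}
    - {"tx": 0, "ty": 0, "tz": -6, "rx": 0, "ry": 0, "rz": 0}
    - {"tx": 0, "ty": 0, "tz": -11, "rx": 0, "ry": 0, "rz": 0}
    - {"tx": 0, "ty": 0, "tz": -15, "rx": 0, "ry": 0, "rz": 0}
    - {"tx": 0, "ty": 0, "tz": -15, "rx": 0, "ry": 0, "rz": 0}
  grip: 5.5
  grip_force: 40

```text
time_s: 8.55
position: [0.5941, -0.2808, 0.1631]
tcp_rot: [0.991, -0.131, 0.005, 0.002]
ft_force: [-0.3, 0.3, -0.1]
gripper_width: 0.059
grasp_force: 40.0
```

```bash
python3 -c "
from h import *
a,s=cam('wrist','w3.png'); go(C(.112,0,.16),-81.9)"
```

```text
t 8.6 d [ -1.06 -32.6   -0.18] w [  0.18  -0.34 -23.13] rows 6.5
```

View pics/w3.png

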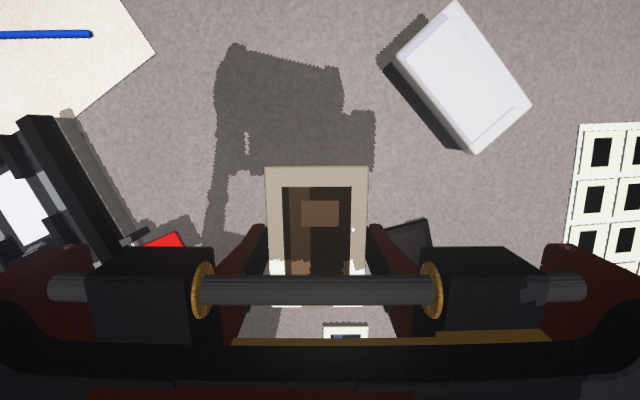

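Plate A is held squarely: its leading edge is at row 166, columns 265–369, and the opening is 59 mm. I'll measure its offset along the fingers' width, then move over bay3.

```bash
cat > held.py <<'E'
from h import *
def held(im,s,dz=.002):
    """lead edge of held plate (tool x, mm) from dark/bright transitions in columns near the middle"""
    g=cv2.cvtColor(im,cv2.COLOR_BGR2GRAY).astype(float)
    pts=[]
    for c in range(285,352,4):
        d=np.convolve(np.median(g[:,c-2:c+3],axis=1),[1,1,0,-1,-1],'same')
        pts.append((c,150+np.abs(d[150:185]).argmax()))
    w=unproj('wrist',pts,s['position'][2]+dz,s)
    t=R.from_quat(s['tcp_rot']).inv().apply(w-s['position'])*1000
    p=np.polyfit(t[:,1],t[:,0],1); print('rows',[q[1] for q in pts][::4],'edge tool x',round(np.median(t[:,0]),1),'offset',round(np.median(t[:,0])-46,1),'skew deg',round(np.degrees(np.arctan(p[0])),1))
E
python3 -c "
from held import *
held(cv2.imread('pics/w3.png'),read_state())"
```

```text
rows [np.int64(166), np.int64(166), np.int64(166), np.int64(166), np.int64(166)] edge tool x 45.6 offset -0.4 skew deg 0.0
```

>>> arm_command:
  deltas:
    - {"tx": -1, "ty": -5, "tz": 0, "rx": 0, "ry": 0, "rz": -7}
    - {"tx": -1, "ty": -10, "tz": 0, "rx": 0, "ry": 0, "rz": -14}
    - {"tx": -1, "ty": -15, "tz": 0, "rx": 0, "ry": 0, "rz": -20}
    - {"tx": -1, "ty": -20, "tz": 0, "rx": 0, "ry": 0, "rz": -23}
    - {"tx": -1, "ty": -25, "tz": 0, "rx": 0.2, "ry": -0.3, "rz": -23}
    - {"tx": -1, "ty": -29, "tz": 0, "rx": 0.2, "ry": -0.3, "rz": -23}
    - {"tx": -1, "ty": -32.4, "tz": 0, "rx": 0.2, "ry": -0.3, "rz": -23}
    - {"tx": -1, "ty": -32.4, "tz": 0, "rx": 0.2, "ry": -0.3, "rz": -23}
    - {"tx": -1, "ty": -32.4, "tz": 0, "rx": 0.2, "ry": -0.3, "rz": -23}
    - {"tx": -1, "ty": -32.4, "tz": 0, "rx": 0.2, "ry": -0.3, "rz": -23}
    - {"tx": -1, "ty": -32.4, "tz": 0, "rx": 0.2, "ry": -0.3, "rz": -23}

```text
time_s: 9.7
position: [0.6658, 0.0346, 0.1538]
tcp_rot: [0.998, 0.069, -0.003, -0.002]
ft_force: [-1.2, -0.3, -1.4]
gripper_width: 0.0593
grasp_force: 40.0
```

```bash
python3 -c "
from held import *
a,s=cam('wrist','w4.png'); held(a,s); print(s['gripper_width']); go(C(.112,0,.07),-81.9,s); go(C(.112,0,.07),-81.9)
b=a.copy()
E=[C(.112+dx,dy,z) for z in (.0595,) for dx in (-.048,.048) for dy in (-.0355,.0355)]
for p in proj('wrist',E,s): cv2.circle(b,tuple(int(v) for v in p),3,(0,0,255),1)
cv2.imwrite('pics/w4b.png',b)
"
```

```text
rows [np.int64(165), np.int64(155), np.int64(155), np.int64(155), np.int64(165)] edge tool x 51.4 offset 5.4 skew deg -4.5
0.059305394125833404
t 9.7 d [ 0.26 -0.21  8.38] w [-0.26  0.36 -0.24] rows 1.7
t 9.75 d [ 0.25 -0.21  8.41] w [-0.26  0.33 -0.24] rows 1.7
```

View pics/w4b.png

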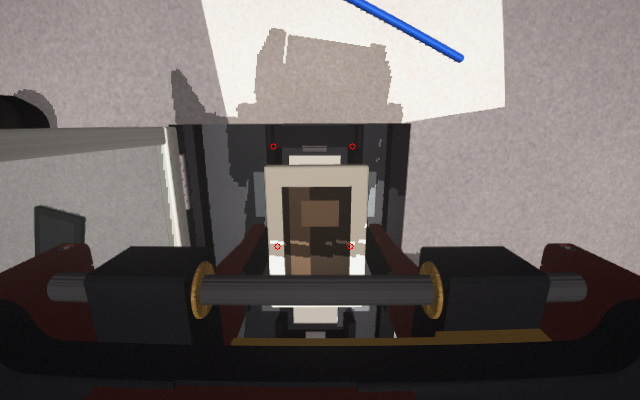

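The plate sits centred over bay3, with the projected web corners falling at rows 146 and 246 as expected. Lowering it onto the clips.

>>> arm_command:
  deltas:
    - {"tx": 0.3, "ty": -0.2, "tz": 0, "rx": -0.3, "ry": 0.3, "rz": -0.2}
    - {"tx": 0.3, "ty": -0.2, "tz": 3, "rx": -0.3, "ry": 0.3, "rz": -0.2}
    - {"tx": 0.3, "ty": -0.2, "tz": 6, "rx": -0.3, "ry": 0.3, "rz": -0.2}
    - {"tx": 0.3, "ty": -0.2, "tz": 8, "rx": -0.3, "ry": 0.3, "rz": -0.2}
    - {"tx": 0.3, "ty": -0.2, "tz": 8.6, "rx": -0.3, "ry": 0.3, "rz": -0.2}
    - {"tx": 0.3, "ty": -0.2, "tz": 9, "rx": -0.3, "ry": 0.3, "rz": -0.2}
    - {"tx": 0.3, "ty": -0.2, "tz": 9.3, "rx": -0.3, "ry": 0.3, "rz": -0.2}
    - {"tx": 0.3, "ty": -0.2, "tz": 9.3, "rx": -0.3, "ry": 0.3, "rz": -0.2}

```text
time_s: 10.55
position: [0.6687, 0.0388, 0.0625]
tcp_rot: [0.997, 0.071, 0.001, 0.0]
ft_force: [-0.4, -1.2, -1.3]
gripper_width: 0.0591
grasp_force: 40.0
```

```bash
python3 -c "
from h import *
s=read_state(); print(s['position'],s['ft_force']); go(C(.112,0,.0605),-81.9,s)"
```

```text
[0.66869835 0.03875073 0.062512  ] [-0.38294846 -1.16721136 -1.28894773]
t 10.55 d [-0.14  0.12  0.2 ] w [ 0.05 -0.08  0.06] rows 0.1
```

>>> arm_command:
  deltas:
    - {"tx": -0.1, "ty": 0.1, "tz": 0.1, "rx": 0, "ry": 0, "rz": 0}
    - {"tx": -0.1, "ty": 0.1, "tz": 0.2, "rx": 0, "ry": 0, "rz": 0}
    - {"tx": -0.1, "ty": 0.1, "tz": 0.3, "rx": 0, "ry": 0, "rz": 0}
    - {"tx": -0.1, "ty": 0.1, "tz": 0.3, "rx": 0, "ry": 0, "rz": 0}

```text
time_s: 10.95
position: [0.6674, 0.0377, 0.0587]
tcp_rot: [0.997, 0.071, 0.0, 0.0]
ft_force: [-1.3, 0.3, 0.3]
gripper_width: 0.0587
grasp_force: 40.0
```

>>> arm_command:
  deltas:
    - {"tx": -0.1, "ty": 0, "tz": 0, "rx": 0, "ry": 0, "rz": 0}
    - {"tx": 0, "ty": 0, "tz": 0, "rx": 0, "ry": 0, "rz": 0}
    - {"tx": 0, "ty": 0, "tz": 0, "rx": 0, "ry": 0, "rz": 0}
    - {"tx": 0, "ty": 0, "tz": -2, "rx": 0, "ry": 0, "rz": 0}
    - {"tx": 0, "ty": 0, "tz": -5, "rx": 0, "ry": 0, "rz": 0}
    - {"tx": 0, "ty": 0, "tz": -8, "rx": 0, "ry": 0, "rz": 0}
    - {"tx": 0, "ty": 0, "tz": -8, "rx": 0, "ry": 0, "rz": 0}
  grip: 7.2

```text
time_s: 11.65
position: [0.6697, 0.0379, 0.1447]
tcp_rot: [0.997, 0.071, 0.005, 0.001]
ft_force: [-0.6, -0.2, 0.8]
gripper_width: 0.0721
grasp_force: 0.0
```

>>> arm_command:
  deltas:
    - {"tx": 0, "ty": 0, "tz": 0, "rx": 0, "ry": 0, "rz": 0}
    - {"tx": 0, "ty": 0, "tz": 0, "rx": 0, "ry": 0, "rz": 0}
    - {"tx": 0, "ty": 0, "tz": 0, "rx": 0, "ry": 0, "rz": 0}
    - {"tx": 0, "ty": 0, "tz": 0, "rx": 0, "ry": 0, "rz": 0}
    - {"tx": 0, "ty": 0, "tz": 0, "rx": 0, "ry": 0, "rz": 0}
  grip: 0

```text
time_s: 12.15
position: [0.6671, 0.0378, 0.1374]
tcp_rot: [0.997, 0.071, -0.001, 0.0]
ft_force: [0.3, 0.1, 0.1]
gripper_width: 0.0354
grasp_force: 0.0
```

```bash
python3 -c "
from h import *
a,s=cam('wrist','w5.png'); print(s['position'],s['ft_force']); go(C(.112,0,.061),-81.9,s)
cv2.imwrite('pics/w5c.png',cv2.resize(a[100:340,180:460],None,fx=2,fy=2))"
```

```text
[0.66707124 0.03775619 0.13743348] [0.25864621 0.06552446 0.09915925]
t 12.15 d [0.05 0.04 7.64] w [0.02 0.08 0.07] rows 1.5
```

View pics/w5c.png

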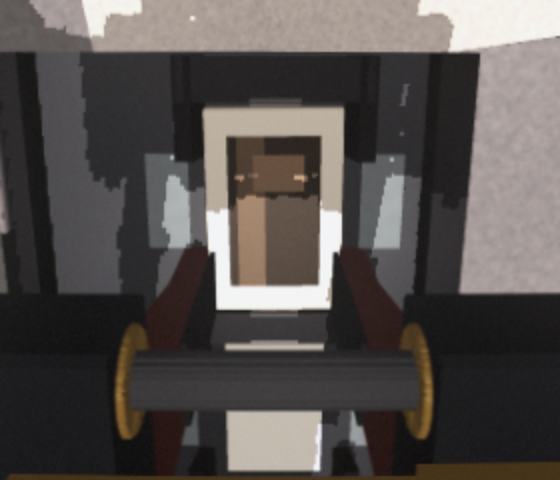

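The plate lies square in bay3, resting on its clips. Pressing it with the fingers shut.

>>> arm_command:
  deltas:
    - {"tx": 0, "ty": 0, "tz": 2, "rx": 0, "ry": 0, "rz": 0}
    - {"tx": 0, "ty": 0, "tz": 4, "rx": 0, "ry": 0, "rz": 0}
    - {"tx": 0, "ty": 0, "tz": 5.5, "rx": 0, "ry": 0, "rz": 0}
    - {"tx": 0, "ty": 0, "tz": 6.5, "rx": 0, "ry": 0, "rz": 0}
    - {"tx": 0, "ty": 0, "tz": 7.3, "rx": 0, "ry": 0, "rz": 0}
    - {"tx": 0, "ty": 0, "tz": 7.7, "rx": 0, "ry": 0, "rz": 0}
    - {"tx": 0, "ty": 0, "tz": 8.1, "rx": 0, "ry": 0, "rz": 0}
    - {"tx": 0, "ty": 0, "tz": 8.5, "rx": 0, "ry": 0, "rz": 0}
    - {"tx": 0, "ty": 0, "tz": 8.9, "rx": 0, "ry": 0, "rz": 0}
    - {"tx": 0, "ty": 0, "tz": 9.1, "rx": 0, "ry": 0, "rz": 0}
    - {"tx": 0, "ty": 0, "tz": 9.3, "rx": 0, "ry": 0, "rz": 0}
    - {"tx": 0, "ty": 0, "tz": 9.3, "rx": 0, "ry": 0, "rz": 0}

```text
time_s: 13.4
position: [0.6685, 0.0377, 0.0484]
tcp_rot: [0.997, 0.071, 0.002, 0.0]
ft_force: [-2.6, 0.6, 10.5]
gripper_width: 0.0007
grasp_force: 5.2
```

>>> arm_command:
  deltas:
    - {"tx": 0, "ty": 0, "tz": 0.3, "rx": 0, "ry": 0, "rz": 0}
    - {"tx": 0, "ty": 0, "tz": 0.5, "rx": 0, "ry": 0, "rz": 0}
    - {"tx": 0, "ty": 0, "tz": 0.5, "rx": 0, "ry": 0, "rz": 0}

```text
time_s: 13.7
position: [0.6686, 0.0378, 0.0482]
tcp_rot: [0.997, 0.071, 0.003, 0.001]
ft_force: [-11.4, -0.2, 28.7]
gripper_width: 0.0005
grasp_force: 14.2
```

>>> arm_command:
  deltas:
    - {"tx": 0, "ty": 0, "tz": -3, "rx": 0, "ry": 0, "rz": 0}
    - {"tx": 0, "ty": 0, "tz": -8, "rx": 0, "ry": 0, "rz": 0}
    - {"tx": 0, "ty": 0, "tz": -12, "rx": 0, "ry": 0, "rz": 0}
    - {"tx": 0, "ty": 0, "tz": -14, "rx": 0, "ry": 0, "rz": 0}
  grip: 8.5

```text
time_s: 14.1
position: [0.6684, 0.0378, 0.1855]
tcp_rot: [0.997, 0.071, 0.003, 0.0]
ft_force: [0.2, 0.1, 1.0]
gripper_width: 0.0293
grasp_force: 0.0
```

```bash
python3 -c "
from h import *
a,s=cam('top'); print(s['position'],s['ft_force'])
for n in ['plate1','blank1']: print(n,[(np.round(q['location'],3),round(q['confidence'],2)) for q in viewer.spot_in('top',n)[:4]])
go([.3635,-.2585,.13],-105,s)"
```

```text
[0.66838498 0.03779211 0.18547968] [0.24740845 0.10706213 0.95385459]
plate1 [(array([0.416, 0.335, 0.013]), 0.91), (array([ 0.363, -0.261,  0.009]), 0.65), (array([0.657, 0.037, 0.046]), 0.55)]
blank1 [(array([ 0.474, -0.368,  0.008]), 0.75), (array([0.55 , 0.344, 0.008]), 0.58), (array([0.568, 0.115, 0.061]), 0.35)]
t 14.1 d [-34.42  24.99   5.38] w [ 1.000e-02 -3.500e-01  2.316e+01] rows 8.6
```

>>> arm_command:
  deltas:
    - {"tx": -34.4, "ty": 25, "tz": 0, "rx": 0, "ry": -0.3, "rz": 23.2}
    - {"tx": -34.4, "ty": 25, "tz": 0, "rx": 0, "ry": -0.3, "rz": 23.2}
    - {"tx": -34.4, "ty": 25, "tz": 0, "rx": 0, "ry": -0.3, "rz": 23.2}
    - {"tx": -34.4, "ty": 25, "tz": 0, "rx": 0, "ry": -0.3, "rz": 23.2}
    - {"tx": -34.4, "ty": 25, "tz": 0, "rx": 0, "ry": -0.3, "rz": 23.2}
    - {"tx": -34.4, "ty": 25, "tz": 0, "rx": 0, "ry": -0.3, "rz": 23.2}
    - {"tx": -34.4, "ty": 25, "tz": 0, "rx": 0, "ry": -0.3, "rz": 23.2}
    - {"tx": -34.4, "ty": 25, "tz": 3, "rx": 0, "ry": -0.3, "rz": 23.2}
    - {"tx": -34.4, "ty": 25, "tz": 5.4, "rx": 0, "ry": -0.3, "rz": 23.2}
    - {"tx": -34.4, "ty": 25, "tz": 5.4, "rx": 0, "ry": -0.3, "rz": 23.2}
    - {"tx": -34.4, "ty": 25, "tz": 5.4, "rx": 0, "ry": -0.3, "rz": 23.2}
    - {"tx": -34.4, "ty": 25, "tz": 5.4, "rx": 0, "ry": -0.3, "rz": 23.2}

```text
time_s: 15.45
position: [0.3631, -0.258, 0.1267]
tcp_rot: [0.991, -0.13, -0.002, 0.0]
ft_force: [0.8, -1.0, 0.4]
gripper_width: 0.0849
grasp_force: 0.0
```

```bash
python3 -c "
from h import *
a,s=cam('wrist','w6.png'); print(s['position'],s['gripper_width'])
go([.3635,-.2585,.004],-104.8,s)
# expected plate corners at top
t=np.radians(165.2);u=np.array([np.cos(t),np.sin(t)]);v=np.array([-u[1],u[0]])
b=a.copy()
for p in proj('wrist',[[*(np.array([.3635,-.2585])+i*.046*u+j*.03*v),.008] for i in(-1,1) for j in (-1,1)],s): cv2.circle(b,tuple(int(q) for q in p),3,(0,0,255),1); print(p)
cv2.imwrite('pics/w6b.png',b)"
```

```text
[ 0.36313772 -0.25803951  0.1267387 ] 0.08492925419774765
t 15.45 d [ 0.1   0.02 12.27] w [ 0.07  0.27 -0.18] rows 2.5
[284.86865578 148.99805055]
[346.14949799 148.82372533]
[287.51275941 236.96064749]
[344.12864669 236.79841001]
```

View pics/w6b.png

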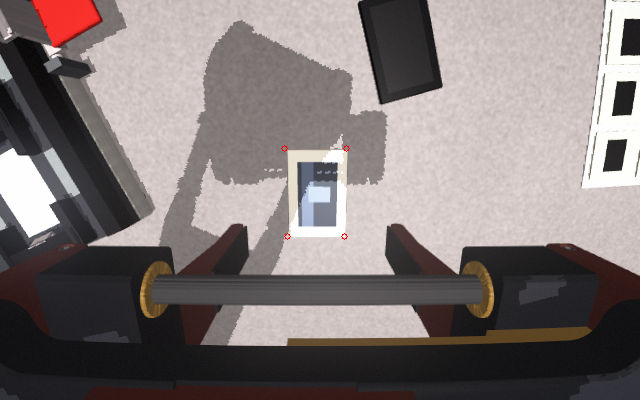

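The overlay corners fall on plate B. Gripping it now.

>>> arm_command:
  deltas:
    - {"tx": 0.1, "ty": 0, "tz": 4, "rx": 0, "ry": 0.2, "rz": 0}
    - {"tx": 0.1, "ty": 0, "tz": 8, "rx": 0, "ry": 0.2, "rz": 0}
    - {"tx": 0.1, "ty": 0, "tz": 11, "rx": 0, "ry": 0.2, "rz": 0}
    - {"tx": 0.1, "ty": 0, "tz": 12.3, "rx": 0, "ry": 0.2, "rz": 0}
    - {"tx": 0.1, "ty": 0, "tz": 12.3, "rx": 0, "ry": 0.2, "rz": 0}
    - {"tx": 0.1, "ty": 0, "tz": 12.3, "rx": 0, "ry": 0.2, "rz": 0}
    - {"tx": 0.1, "ty": 0, "tz": 12.3, "rx": 0, "ry": 0.2, "rz": 0}

```text
time_s: 16.2
position: [0.364, -0.2596, 0.0058]
tcp_rot: [0.991, -0.131, 0.001, 0.002]
ft_force: [-0.2, -0.2, 0.7]
gripper_width: 0.0847
grasp_force: 0.0
```

>>> arm_command:
  deltas:
    - {"tx": 0, "ty": 0, "tz": 0, "rx": 0, "ry": 0, "rz": 0}
    - {"tx": 0, "ty": 0, "tz": 0, "rx": 0, "ry": 0, "rz": 0}
    - {"tx": 0, "ty": 0, "tz": 0, "rx": 0, "ry": 0, "rz": 0}
    - {"tx": 0, "ty": 0, "tz": 0, "rx": 0, "ry": 0, "rz": 0}
    - {"tx": 0, "ty": 0, "tz": 0, "rx": 0, "ry": 0, "rz": 0}
    - {"tx": 0, "ty": 0, "tz": -2, "rx": 0, "ry": 0, "rz": 0}
    - {"tx": 0, "ty": 0, "tz": -6, "rx": 0, "ry": 0, "rz": 0}
    - {"tx": 0, "ty": 0, "tz": -11, "rx": 0, "ry": 0, "rz": 0}
    - {"tx": 0, "ty": 0, "tz": -15, "rx": 0, "ry": 0, "rz": 0}
    - {"tx": 0, "ty": 0, "tz": -15, "rx": 0, "ry": 0, "rz": 0}
  grip: 5.5
  grip_force: 40

```text
time_s: 17.2
position: [0.365, -0.2603, 0.1602]
tcp_rot: [0.991, -0.131, 0.004, 0.004]
ft_force: [1.6, -0.1, 0.1]
gripper_width: 0.0594
grasp_force: 40.0
```

```bash
python3 -c "
from held import *
a,s=cam('wrist','w7.png'); held(a,s); go(C(0,0,.16),-81.9)"
```

```text
rows [np.int64(166), np.int64(166), np.int64(166), np.int64(166), np.int64(166)] edge tool x 45.6 offset -0.4 skew deg -0.0
t 17.25 d [ 11.3  -32.15  -0.42] w [  0.28  -0.18 -23.14] rows 6.8
```

>>> arm_command:
  deltas:
    - {"tx": 11.3, "ty": -32.1, "tz": -0.4, "rx": 0.3, "ry": -0.2, "rz": -23.1}
    - {"tx": 11.3, "ty": -32.1, "tz": -0.4, "rx": 0.3, "ry": -0.2, "rz": -23.1}
    - {"tx": 11.3, "ty": -32.1, "tz": -0.4, "rx": 0.3, "ry": -0.2, "rz": -23.1}
    - {"tx": 11.3, "ty": -32.1, "tz": -0.4, "rx": 0.3, "ry": -0.2, "rz": -23.1}
    - {"tx": 11.3, "ty": -32.1, "tz": -0.4, "rx": 0.3, "ry": -0.2, "rz": -23.1}
    - {"tx": 11.3, "ty": -32.1, "tz": -0.4, "rx": 0.3, "ry": -0.2, "rz": -23.1}
    - {"tx": 11.3, "ty": -32.1, "tz": -0.4, "rx": 0.3, "ry": -0.2, "rz": -23.1}
    - {"tx": 11.3, "ty": -32.1, "tz": -0.4, "rx": 0.3, "ry": -0.2, "rz": -23.1}
    - {"tx": 11.3, "ty": -32.1, "tz": -0.4, "rx": 0.3, "ry": -0.2, "rz": -23.1}
    - {"tx": 11.3, "ty": -32.1, "tz": -0.4, "rx": 0.3, "ry": -0.2, "rz": -23.1}
    - {"tx": 11.3, "ty": -32.1, "tz": -0.4, "rx": 0.3, "ry": -0.2, "rz": -23.1}

```text
time_s: 18.35
position: [0.5547, 0.0207, 0.1565]
tcp_rot: [0.998, 0.069, -0.003, -0.002]
ft_force: [0.7, 0.4, -1.4]
gripper_width: 0.0594
grasp_force: 40.0
```

```bash
python3 -c "
from held import *
a,s=cam('wrist','w8.png'); print(s['gripper_width'],s['position']); held(a,s); go(C(.0004,0,.064),-81.9)"
```

```text
0.05944125136455386 [0.55472439 0.02073088 0.15647327]
rows [np.int64(165), np.int64(155), np.int64(155), np.int64(155), np.int64(165)] edge tool x 51.4 offset 5.4 skew deg 0.1
t 18.4 d [ 0.26 -0.01  9.28] w [-0.27  0.25 -0.14] rows 1.9
```

>>> arm_command:
  deltas:
    - {"tx": 0.2, "ty": 0, "tz": 0, "rx": -0.3, "ry": 0.2, "rz": -0.1}
    - {"tx": 0.2, "ty": 0, "tz": 3, "rx": -0.3, "ry": 0.2, "rz": -0.1}
    - {"tx": 0.2, "ty": 0, "tz": 6, "rx": -0.3, "ry": 0.2, "rz": -0.1}
    - {"tx": 0.2, "ty": 0, "tz": 8.3, "rx": -0.3, "ry": 0.2, "rz": -0.1}
    - {"tx": 0.2, "ty": 0, "tz": 9, "rx": -0.3, "ry": 0.2, "rz": -0.1}
    - {"tx": 0.2, "ty": 0, "tz": 9.2, "rx": -0.3, "ry": 0.2, "rz": -0.1}
    - {"tx": 0.2, "ty": 0, "tz": 9.2, "rx": -0.3, "ry": 0.2, "rz": -0.1}
    - {"tx": 0.2, "ty": 0, "tz": 9.2, "rx": -0.3, "ry": 0.2, "rz": -0.1}

```text
time_s: 19.2
position: [0.5579, 0.0226, 0.0668]
tcp_rot: [0.997, 0.071, 0.001, 0.0]
ft_force: [0.4, 0.1, -1.1]
gripper_width: 0.0594
grasp_force: 40.0
```

```bash
python3 -c "
from h import *
s=read_state(); print(s['position'],s['ft_force']); go(C(.0004,0,.059),-81.9,s)"
```

```text
[0.55788576 0.02255913 0.06675623] [ 0.40010391  0.11756816 -1.05958535]
t 19.2 d [-0.1   0.08  0.78] w [ 0.05 -0.12  0.06] rows 0.2
```

>>> arm_command:
  deltas:
    - {"tx": -0.1, "ty": 0.1, "tz": 0.3, "rx": 0, "ry": 0, "rz": 0}
    - {"tx": -0.1, "ty": 0.1, "tz": 0.6, "rx": 0, "ry": 0, "rz": 0}
    - {"tx": -0.1, "ty": 0.1, "tz": 0.8, "rx": 0, "ry": 0, "rz": 0}
    - {"tx": -0.1, "ty": 0.1, "tz": 0.8, "rx": 0, "ry": 0, "rz": 0}
    - {"tx": -0.1, "ty": 0.1, "tz": 0.8, "rx": 0, "ry": 0, "rz": 0}

```text
time_s: 19.7
position: [0.5562, 0.0215, 0.0571]
tcp_rot: [0.997, 0.071, -0.0, 0.0]
ft_force: [0.3, -0.6, -1.1]
gripper_width: 0.0595
grasp_force: 40.0
```

>>> arm_command:
  deltas:
    - {"tx": 0, "ty": 0, "tz": 0, "rx": 0, "ry": 0, "rz": 0}
    - {"tx": 0, "ty": 0, "tz": 0, "rx": 0, "ry": 0, "rz": 0}
    - {"tx": 0, "ty": 0, "tz": 0, "rx": 0, "ry": 0, "rz": 0}
    - {"tx": 0, "ty": 0, "tz": -2, "rx": 0, "ry": 0, "rz": 0}
    - {"tx": 0, "ty": 0, "tz": -5, "rx": 0, "ry": 0, "rz": 0}
    - {"tx": 0, "ty": 0, "tz": -8, "rx": 0, "ry": 0, "rz": 0}
    - {"tx": 0, "ty": 0, "tz": -8, "rx": 0, "ry": 0, "rz": 0}
  grip: 7.2

```text
time_s: 20.4
position: [0.5583, 0.0216, 0.1423]
tcp_rot: [0.997, 0.071, 0.004, 0.001]
ft_force: [0.1, -0.4, 0.8]
gripper_width: 0.0721
grasp_force: 0.0
```

>>> arm_command:
  deltas:
    - {"tx": 0, "ty": 0, "tz": 0, "rx": 0, "ry": 0, "rz": 0}
    - {"tx": 0, "ty": 0, "tz": 0, "rx": 0, "ry": 0, "rz": 0}
    - {"tx": 0, "ty": 0, "tz": 0, "rx": 0, "ry": 0, "rz": 0}
    - {"tx": 0, "ty": 0, "tz": 0, "rx": 0, "ry": 0, "rz": 0}
    - {"tx": 0, "ty": 0, "tz": 0, "rx": 0, "ry": 0, "rz": 0}
    - {"tx": 0, "ty": 0, "tz": 0, "rx": 0, "ry": 0, "rz": 0}
    - {"tx": 0, "ty": 0, "tz": 0, "rx": 0, "ry": 0, "rz": 0}
    - {"tx": 0, "ty": 0, "tz": 0, "rx": 0, "ry": 0, "rz": 0}
    - {"tx": 0, "ty": 0, "tz": 0, "rx": 0, "ry": 0, "rz": 0}
  grip: 0

```text
time_s: 21.3
position: [0.5562, 0.0216, 0.1369]
tcp_rot: [0.997, 0.071, -0.0, 0.0]
ft_force: [0.3, 0.2, -0.3]
gripper_width: 0.0037
grasp_force: 0.0
```

```bash
python3 -c "
from corners import *
a,s=cam('wrist','w9.png'); print(s['position'],s['ft_force'],s['gripper_width']); go(C(0,0,.048),-81.9,s)
E=[C(dx,dy,.062) for dx,dy in ((-.046,-.03),(.046,-.03),(.046,.03),(-.046,.03))]
pp=proj('wrist',E,s); print(np.round(pp,1).tolist())
w=fitc(a,s,pp,.062)
fitc(a,s,proj('wrist',[C(.112+dx,dy,.048) for dx,dy in ((-.046,-.03),(.046,-.03),(.046,.03),(-.046,.03))],s),.048); print(C(0,0,0),C(.112,0,0))
"
```

```text
[0.55615151 0.02158271 0.1369351 ] [ 0.25865648  0.17689965 -0.30660141] 0.0037112336336775948
t 21.3 d [0.05 0.   8.89] w [0.02 0.04 0.07] rows 1.8
[[348.6, 255.0], [351.9, 152.8], [279.6, 152.7], [282.7, 254.9]]
px [[348.6000061035156, 255.0], [351.70001220703125, 153.5], [281.29998779296875, 153.60000610351562], [281.3999938964844, 254.1999969482422]] ctr [0.5565 0.0216] L [91.4 58.4 90.6 61.1] long 7.4
px [[350.79998779296875, 128.39999389648438], [354.1000061035156, 12.5], [279.0, 12.199999809265137], [281.8999938964844, 128.5]] ctr [0.6665 0.0367] L [90.5 59.8 90.7 59.4] long 8.1
[0.5566 0.0216 0.    ] [0.66748265 0.03738094 0.        ]
```

Both plates measure within about 1 mm of their bays. Pressing the bay2 plate.

>>> arm_command:
  deltas:
    - {"tx": 0, "ty": 0, "tz": 3, "rx": 0, "ry": 0, "rz": 0}
    - {"tx": 0, "ty": 0, "tz": 5.5, "rx": 0, "ry": 0, "rz": 0}
    - {"tx": 0, "ty": 0, "tz": 6.5, "rx": 0, "ry": 0, "rz": 0}
    - {"tx": 0, "ty": 0, "tz": 7.3, "rx": 0, "ry": 0, "rz": 0}
    - {"tx": 0, "ty": 0, "tz": 7.7, "rx": 0, "ry": 0, "rz": 0}
    - {"tx": 0, "ty": 0, "tz": 8.1, "rx": 0, "ry": 0, "rz": 0}
    - {"tx": 0, "ty": 0, "tz": 8.5, "rx": 0, "ry": 0, "rz": 0}
    - {"tx": 0, "ty": 0, "tz": 8.9, "rx": 0, "ry": 0, "rz": 0}
    - {"tx": 0, "ty": 0, "tz": 9.2, "rx": 0, "ry": 0, "rz": 0}
    - {"tx": 0, "ty": 0, "tz": 9.4, "rx": 0, "ry": 0, "rz": 0}
    - {"tx": 0, "ty": 0, "tz": 9.5, "rx": 0, "ry": 0, "rz": 0}
    - {"tx": 0, "ty": 0, "tz": 9.5, "rx": 0, "ry": 0, "rz": 0}

```text
time_s: 22.55
position: [0.5576, 0.0216, 0.0482]
tcp_rot: [0.997, 0.071, 0.002, 0.001]
ft_force: [-10.1, -0.5, 26.5]
gripper_width: 0.0003
grasp_force: 13.2
```

>>> arm_command:
  deltas:
    - {"tx": 0, "ty": 0, "tz": -5, "rx": 0, "ry": 0, "rz": 0}
    - {"tx": 0, "ty": 0, "tz": -10, "rx": 0, "ry": 0, "rz": 0}
    - {"tx": 0, "ty": 0, "tz": -15, "rx": 0, "ry": 0, "rz": 0}
    - {"tx": 0, "ty": 0, "tz": -20, "rx": 0, "ry": 0, "rz": 0}
    - {"tx": 0, "ty": 0, "tz": -25, "rx": 0, "ry": 0, "rz": 0}
    - {"tx": 0, "ty": 0, "tz": -30, "rx": 0, "ry": 0, "rz": 0}
    - {"tx": 0, "ty": 0, "tz": -32, "rx": 0, "ry": 0, "rz": 0}
    - {"tx": 0, "ty": 0, "tz": -32, "rx": 0, "ry": 0, "rz": 0}
    - {"tx": 0, "ty": 0, "tz": -32, "rx": 0, "ry": 0, "rz": 0}
  grip: 8.5

```text
time_s: 23.45
position: [0.5565, 0.0217, 0.3607]
tcp_rot: [0.997, 0.071, -0.001, 0.0]
ft_force: [0.2, -0.7, -0.7]
gripper_width: 0.0688
grasp_force: 0.0
```

```bash
python3 -c "
from h import *
a,s=cam('top'); print(s['position'],s['ft_force'])
for n in ['plate1','blank1']: print(n,[(np.round(q['location'],3),round(q['confidence'],2)) for q in viewer.spot_in('top',n)[:4]])
go([.421,.332,.36],-98.1,s);go([.421,.332,.13],-98.1,s);go([.421,.332,.36],81.9,s)"
```

```text
[0.55649605 0.02168177 0.3607291 ] [ 0.21848331 -0.68890082 -0.67245592]
plate1 [(array([0.418, 0.332, 0.01 ]), 0.9), (array([0.55 , 0.022, 0.046]), 0.86)]
blank1 [(array([ 0.474, -0.367,  0.008]), 0.84), (array([0.554, 0.341, 0.011]), 0.83), (array([0.536, 0.138, 0.118]), 0.74)]
t 23.45 d [ -9.01 -32.64   0.08] w [ 0.03  0.09 16.26] rows 6.8
t 23.45 d [ -8.97 -32.65  23.08] w [ 0.03  0.09 16.26] rows 8.2
t 23.45 d [ -9.01 -32.64   0.08] w [-1.3000e-01  4.0000e-02 -1.6374e+02] rows 19.1
```

>>> arm_command:
  deltas:
    - {"tx": -9, "ty": -32.6, "tz": 0, "rx": 0, "ry": 0, "rz": 16.3}
    - {"tx": -9, "ty": -32.6, "tz": 0, "rx": 0, "ry": 0, "rz": 16.3}
    - {"tx": -9, "ty": -32.6, "tz": 0, "rx": 0, "ry": 0, "rz": 16.3}
    - {"tx": -9, "ty": -32.6, "tz": 0, "rx": 0, "ry": 0, "rz": 16.3}
    - {"tx": -9, "ty": -32.6, "tz": 0, "rx": 0, "ry": 0, "rz": 16.3}
    - {"tx": -9, "ty": -32.6, "tz": 0, "rx": 0, "ry": 0, "rz": 16.3}
    - {"tx": -9, "ty": -32.6, "tz": 0, "rx": 0, "ry": 0, "rz": 16.3}
    - {"tx": -9, "ty": -32.6, "tz": 5, "rx": 0, "ry": 0, "rz": 16.3}
    - {"tx": -9, "ty": -32.6, "tz": 10, "rx": 0, "ry": 0, "rz": 16.3}
    - {"tx": -9, "ty": -32.6, "tz": 15, "rx": 0, "ry": 0, "rz": 16.3}
    - {"tx": -9, "ty": -32.6, "tz": 20, "rx": 0, "ry": 0, "rz": 16.3}
    - {"tx": -9, "ty": -32.6, "tz": 23, "rx": 0, "ry": 0, "rz": 16.3}

```text
time_s: 24.8
position: [0.4181, 0.3299, 0.1249]
tcp_rot: [0.997, -0.071, -0.004, 0.003]
ft_force: [0.3, 0.3, 0.3]
gripper_width: 0.085
grasp_force: 0.0
```

>>> arm_command:
  deltas:
    - {"tx": 0, "ty": 0, "tz": 0, "rx": 0, "ry": 0, "rz": 0}
    - {"tx": 0, "ty": 0, "tz": 0, "rx": 0, "ry": 0, "rz": 0}
    - {"tx": 0, "ty": 0, "tz": 0, "rx": 0, "ry": 0, "rz": 0}

```text
time_s: 25.1
position: [0.4215, 0.3321, 0.1343]
tcp_rot: [0.997, -0.071, 0.001, -0.001]
ft_force: [0.7, 0.0, -0.6]
gripper_width: 0.0849
grasp_force: 0.0
```

```bash
python3 -c "
from corners import *
a,s=cam('wrist','w10.png'); print(s['position'],s['gripper_width'],s['joints'])
t=np.radians(171.9);u=np.array([np.cos(t),np.sin(t)]);v=np.array([-u[1],u[0]])
pp=proj('wrist',[[*(np.array([.421,.332])+i*.046*u+j*.03*v),.008] for i,j in((-1,-1),(1,-1),(1,1),(-1,1))],s)
print(np.round(pp,1).tolist())
fitc(a,s,pp); fitc(a,s,pp,win=7)
go([.421,.332,.004],-98.1,s)
b=a.copy()
for p in pp: cv2.circle(b,tuple(int(q) for q in p),3,(0,0,255),1)
cv2.imwrite('pics/w10b.png',b)"
```

```text
[0.42154659 0.33205241 0.13431244] 0.08485909316944414 [ 6.03767248e-01 -8.17886006e-02  1.56008686e+00  4.11054211e-05
  1.66066673e+00  2.31655701e+00]
[[286.1, 150.1], [288.3, 235.8], [343.6, 235.9], [345.7, 150.1]]
px [[287.79998779296875, 150.3000030517578], [290.20001220703125, 234.39999389648438], [342.3999938964844, 235.8000030517578], [346.20001220703125, 149.6999969482422]] ctr [0.4213 0.3312] L [90.1 56.6 92.3 58.9] long 171.4
px [[287.79998779296875, 150.3000030517578], [290.0, 234.5], [342.20001220703125, 236.3000030517578], [346.6000061035156, 149.6999969482422]] ctr [0.4212 0.3312] L [90.3 56.7 92.9 59.2] long 171.2
t 25.1 d [-0.08  0.04 13.03] w [-0.1  -0.11 -0.04] rows 2.6
```

View pics/w10b.png

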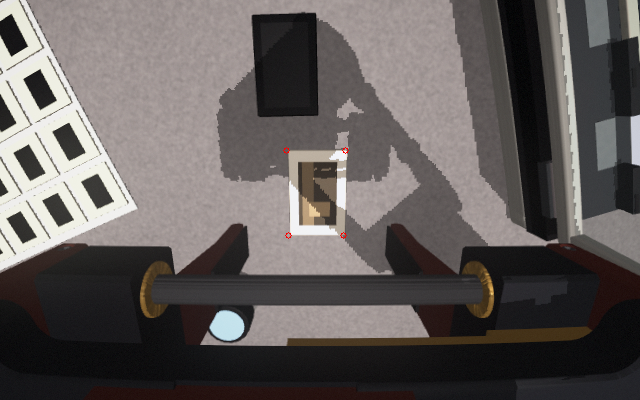

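The overlay matches plate C and the loupe is clear of the fingers. Gripping it, then lifting above cover height.

>>> arm_command:
  deltas:
    - {"tx": -0.1, "ty": 0.1, "tz": 4, "rx": 0, "ry": 0, "rz": 0}
    - {"tx": -0.1, "ty": 0.1, "tz": 8, "rx": 0, "ry": 0, "rz": 0}
    - {"tx": -0.1, "ty": 0.1, "tz": 11.5, "rx": 0, "ry": 0, "rz": 0}
    - {"tx": -0.1, "ty": 0.1, "tz": 13, "rx": 0, "ry": 0, "rz": 0}
    - {"tx": -0.1, "ty": 0.1, "tz": 13, "rx": 0, "ry": 0, "rz": 0}
    - {"tx": -0.1, "ty": 0.1, "tz": 13, "rx": 0, "ry": 0, "rz": 0}
    - {"tx": -0.1, "ty": 0.1, "tz": 13, "rx": 0, "ry": 0, "rz": 0}

```text
time_s: 25.85
position: [0.4206, 0.3314, 0.0038]
tcp_rot: [0.997, -0.071, 0.001, -0.001]
ft_force: [0.0, 0.4, -0.2]
gripper_width: 0.0854
grasp_force: 0.0
```

>>> arm_command:
  deltas:
    - {"tx": 0, "ty": 0, "tz": 0, "rx": 0, "ry": 0, "rz": 0}
    - {"tx": 0, "ty": 0, "tz": 0, "rx": 0, "ry": 0, "rz": 0}
    - {"tx": 0, "ty": 0, "tz": 0, "rx": 0, "ry": 0, "rz": 0}
    - {"tx": 0, "ty": 0, "tz": 0, "rx": 0, "ry": 0, "rz": 0}
    - {"tx": 0, "ty": 0, "tz": 0, "rx": 0, "ry": 0, "rz": 0}
    - {"tx": 0, "ty": 0, "tz": -2, "rx": 0, "ry": 0, "rz": 0}
    - {"tx": 0, "ty": 0, "tz": -6, "rx": 0, "ry": 0, "rz": 0}
    - {"tx": 0, "ty": 0, "tz": -11, "rx": 0, "ry": 0, "rz": 0}
    - {"tx": 0, "ty": 0, "tz": -16, "rx": 0, "ry": 0, "rz": 0}
    - {"tx": 0, "ty": 0, "tz": -16, "rx": 0, "ry": 0, "rz": 0}
  grip: 5.5
  grip_force: 40

```text
time_s: 26.85
position: [0.4222, 0.3324, 0.1706]
tcp_rot: [0.997, -0.071, 0.005, -0.004]
ft_force: [0.4, 1.0, -0.6]
gripper_width: 0.0594
grasp_force: 40.0
```

>>> arm_command:
  deltas:
    - {"tx": 0, "ty": 0, "tz": -5, "rx": 0, "ry": 0, "rz": 0}
    - {"tx": 0, "ty": 0, "tz": -10, "rx": 0, "ry": 0, "rz": 0}
    - {"tx": 0, "ty": 0, "tz": -15, "rx": 0, "ry": 0, "rz": 0}
    - {"tx": 0, "ty": 0, "tz": -20, "rx": 0, "ry": 0, "rz": 0}
    - {"tx": 0, "ty": 0, "tz": -20, "rx": 0, "ry": 0, "rz": 0}
    - {"tx": 0, "ty": 0, "tz": -20, "rx": 0, "ry": 0, "rz": 0}

```text
time_s: 27.45
position: [0.4202, 0.331, 0.3622]
tcp_rot: [0.997, -0.071, 0.0, -0.0]
ft_force: [1.1, -0.2, -2.7]
gripper_width: 0.0594
grasp_force: 40.0
```

```bash
python3 -c "
from held import *
a,s=cam('wrist','w11.png'); print(s['gripper_width'],s['position']); held(a,s); go(C(-.112,0,.36),-81.9); go(C(-.112,0,.15),-81.9); go(C(-.112,-.02,.36),-81.9)"
```

```text
0.05939034305814873 [0.42018465 0.33100993 0.36221121]
rows [np.int64(184), np.int64(184), np.int64(184), np.int64(184), np.int64(184)] edge tool x 35.1 offset -10.9 skew deg 0.0
t 27.5 d [ 7.15 31.81  0.06] w [  0.09   0.14 -16.23] rows 6.5
t 27.5 d [ 7.2  31.77 21.06] w [  0.09   0.14 -16.23] rows 7.8
t 27.5 d [ 7.71 33.73  0.06] w [  0.09   0.14 -16.23] rows 6.9
```

```bash
python3 -c "
import cv2
a=cv2.cvtColor(cv2.imread('pics/w11.png'),6)
for c in (290,318,345): print(a[156:192,c].tolist())"
```

```text
[153, 160, 163, 159, 162, 151, 114, 109, 147, 163, 174, 175, 175, 174, 176, 173, 173, 173, 175, 174, 173, 173, 171, 174, 173, 174, 174, 173, 158, 97, 81, 82, 83, 81, 82, 82]
[96, 97, 95, 95, 98, 98, 92, 107, 148, 162, 173, 172, 172, 174, 174, 173, 173, 174, 173, 173, 174, 174, 171, 171, 172, 172, 173, 172, 153, 66, 47, 50, 47, 47, 47, 47]
[95, 96, 95, 97, 97, 97, 91, 107, 148, 161, 173, 173, 174, 173, 172, 173, 172, 173, 173, 173, 173, 172, 173, 173, 172, 171, 172, 172, 152, 65, 45, 46, 46, 46, 46, 45]
```

>>> arm_command:
  deltas:
    - {"tx": 7.2, "ty": 31.8, "tz": 0, "rx": 0, "ry": 0, "rz": -16.2}
    - {"tx": 7.2, "ty": 31.8, "tz": 0, "rx": 0, "ry": 0, "rz": -16.2}
    - {"tx": 7.2, "ty": 31.8, "tz": 0, "rx": 0, "ry": 0, "rz": -16.2}
    - {"tx": 7.2, "ty": 31.8, "tz": 0, "rx": 0, "ry": 0, "rz": -16.2}
    - {"tx": 7.2, "ty": 31.8, "tz": 0, "rx": 0, "ry": 0, "rz": -16.2}
    - {"tx": 7.2, "ty": 31.8, "tz": 0, "rx": 0, "ry": 0, "rz": -16.2}
    - {"tx": 7.2, "ty": 31.8, "tz": 0, "rx": 0, "ry": 0, "rz": -16.2}
    - {"tx": 7.2, "ty": 31.8, "tz": 5, "rx": 0, "ry": 0, "rz": -16.2}
    - {"tx": 7.2, "ty": 31.8, "tz": 10, "rx": 0, "ry": 0, "rz": -16.2}
    - {"tx": 7.2, "ty": 31.8, "tz": 15, "rx": 0, "ry": 0, "rz": -16.2}
    - {"tx": 7.2, "ty": 31.8, "tz": 20, "rx": 0, "ry": 0, "rz": -16.2}
    - {"tx": 7.2, "ty": 31.8, "tz": 21, "rx": 0, "ry": 0, "rz": -16.2}

```text
time_s: 28.7
position: [0.4407, 0.0059, 0.1414]
tcp_rot: [0.997, 0.07, -0.009, -0.001]
ft_force: [-0.3, 0.8, -2.3]
gripper_width: 0.0593
grasp_force: 40.0
```

>>> arm_command:
  deltas:
    - {"tx": 0, "ty": 0, "tz": 0, "rx": 0, "ry": 0, "rz": 0}
    - {"tx": 0, "ty": 0, "tz": 0, "rx": 0, "ry": 0, "rz": 0}
    - {"tx": 0, "ty": 0, "tz": 0, "rx": 0, "ry": 0, "rz": 0}

```text
time_s: 29.0
position: [0.4474, 0.0056, 0.1554]
tcp_rot: [0.998, 0.07, 0.002, 0.001]
ft_force: [-0.1, -0.3, -0.9]
gripper_width: 0.0594
grasp_force: 40.0
```

```bash
python3 -c "
from h import *
a,s=cam('wrist','w12.png'); print(s['gripper_width'],s['position']); go(C(-.1116,0,.063),-81.9)
w=unproj('wrist',[(318,165)],s['position'][2]+.004,s); print(R.from_quat(s['tcp_rot']).inv().apply(w-s['position'])*1000)
b=a.copy()
for p in proj('wrist',[C(-.112+dx,dy,.0595) for dx in (-.048,.048) for dy in (-.0355,.0355)],s): cv2.circle(b,tuple(int(q) for q in p),3,(0,0,255),1)
cv2.imwrite('pics/w12b.png',b)
"
```

```text
0.05939989261059465 [0.44741626 0.0056313  0.15535265]
t 29.05 d [-0.16 -0.05  9.21] w [ 0.08 -0.24 -0.03] rows 1.8
[[46.02763913  1.53758917 -3.79690362]]
```

View pics/w12b.png

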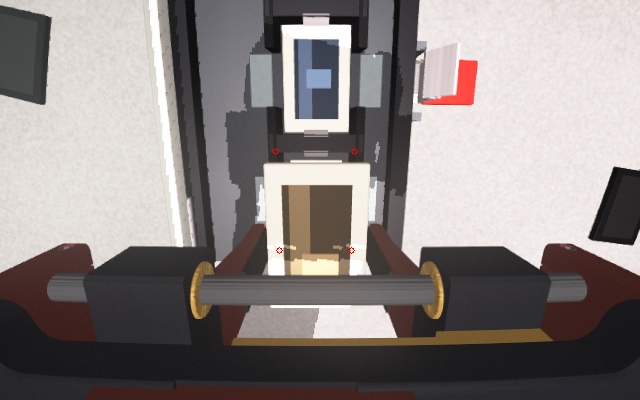

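Plate C is held centred over bay1, and bay2's plate lies snapped down between its clips. Lowering into bay1.

>>> arm_command:
  deltas:
    - {"tx": -0.2, "ty": 0, "tz": 0, "rx": 0, "ry": -0.2, "rz": 0}
    - {"tx": -0.2, "ty": 0, "tz": 3, "rx": 0, "ry": -0.2, "rz": 0}
    - {"tx": -0.2, "ty": 0, "tz": 6, "rx": 0, "ry": -0.2, "rz": 0}
    - {"tx": -0.2, "ty": 0, "tz": 8.3, "rx": 0, "ry": -0.2, "rz": 0}
    - {"tx": -0.2, "ty": 0, "tz": 9, "rx": 0, "ry": -0.2, "rz": 0}
    - {"tx": -0.2, "ty": 0, "tz": 9, "rx": 0, "ry": -0.2, "rz": 0}
    - {"tx": -0.2, "ty": 0, "tz": 9, "rx": 0, "ry": -0.2, "rz": 0}
    - {"tx": -0.2, "ty": 0, "tz": 9, "rx": 0, "ry": -0.2, "rz": 0}

```text
time_s: 29.85
position: [0.4449, 0.0053, 0.0639]
tcp_rot: [0.998, 0.07, -0.001, 0.001]
ft_force: [0.3, 0.4, -0.9]
gripper_width: 0.0595
grasp_force: 40.0
```

```bash
python3 -c "
from h import *
s=read_state(); print(s['position'],s['ft_force']); go(C(-.112,0,.057),-81.9,s)"
```

```text
[0.44491501 0.00532127 0.06389727] [ 0.26695611  0.41984006 -0.89073148]
t 29.85 d [ 0.09 -0.04  0.69] w [ 0.05  0.08 -0.03] rows 0.1
```

>>> arm_command:
  deltas:
    - {"tx": 0.1, "ty": 0, "tz": 0.3, "rx": 0, "ry": 0, "rz": 0}
    - {"tx": 0.1, "ty": 0, "tz": 0.5, "rx": 0, "ry": 0, "rz": 0}
    - {"tx": 0.1, "ty": 0, "tz": 0.6, "rx": 0, "ry": 0, "rz": 0}
    - {"tx": 0.1, "ty": 0, "tz": 0.6, "rx": 0, "ry": 0, "rz": 0}
    - {"tx": 0.1, "ty": 0, "tz": 0.6, "rx": 0, "ry": 0, "rz": 0}

```text
time_s: 30.35
position: [0.4448, 0.0054, 0.0562]
tcp_rot: [0.998, 0.07, -0.002, 0.0]
ft_force: [-1.1, -0.5, 1.6]
gripper_width: 0.0594
grasp_force: 40.0
```

>>> arm_command:
  deltas:
    - {"tx": 0, "ty": 0, "tz": 0, "rx": 0, "ry": 0, "rz": 0}
    - {"tx": 0, "ty": 0, "tz": 0, "rx": 0, "ry": 0, "rz": 0}
    - {"tx": 0, "ty": 0, "tz": 0, "rx": 0, "ry": 0, "rz": 0}
    - {"tx": 0, "ty": 0, "tz": -2, "rx": 0, "ry": 0, "rz": 0}
    - {"tx": 0, "ty": 0, "tz": -5, "rx": 0, "ry": 0, "rz": 0}
    - {"tx": 0, "ty": 0, "tz": -8, "rx": 0, "ry": 0, "rz": 0}
    - {"tx": 0, "ty": 0, "tz": -8, "rx": 0, "ry": 0, "rz": 0}
  grip: 7.2

```text
time_s: 31.05
position: [0.4473, 0.0055, 0.1407]
tcp_rot: [0.998, 0.07, 0.002, 0.001]
ft_force: [0.7, 0.4, 0.4]
gripper_width: 0.0722
grasp_force: 0.0
```

>>> arm_command:
  deltas:
    - {"tx": 0, "ty": 0, "tz": 0, "rx": 0, "ry": 0, "rz": 0}
    - {"tx": 0, "ty": 0, "tz": 0, "rx": 0, "ry": 0, "rz": 0}
    - {"tx": 0, "ty": 0, "tz": 0, "rx": 0, "ry": 0, "rz": 0}
    - {"tx": 0, "ty": 0, "tz": 0, "rx": 0, "ry": 0, "rz": 0}
    - {"tx": 0, "ty": 0, "tz": 0, "rx": 0, "ry": 0, "rz": 0}
    - {"tx": 0, "ty": 0, "tz": 0, "rx": 0, "ry": 0, "rz": 0}
    - {"tx": 0, "ty": 0, "tz": 0, "rx": 0, "ry": 0, "rz": 0}
    - {"tx": 0, "ty": 0, "tz": 0, "rx": 0, "ry": 0, "rz": 0}
    - {"tx": 0, "ty": 0, "tz": 0, "rx": 0, "ry": 0, "rz": 0}
  grip: 0

```text
time_s: 31.95
position: [0.4452, 0.0056, 0.136]
tcp_rot: [0.998, 0.07, -0.002, 0.0]
ft_force: [0.5, -0.1, -0.2]
gripper_width: 0.0035
grasp_force: 0.0
```

```bash
python3 -c "
from corners import *
a,s=cam('wrist','w13.png'); print(s['position'],s['ft_force'],s['gripper_width']); go(C(-.112,0,.048),-81.9,s)
for x,z in ((-.112,.062),(0,.048)):
  E=[C(x+dx,dy,z) for dx,dy in ((-.046,-.03),(.046,-.03),(.046,.03),(-.046,.03))]
  pp=proj('wrist',E,s); print(np.round(pp,1).tolist()); fitc(a,s,pp,z); print(C(x,0,z))
"
```

```text
[0.44515996 0.00557488 0.13600626] [ 0.54794849 -0.1095478  -0.19331094] 0.0035143755008100893
t 31.95 d [ 0.1  -0.02  8.8 ] w [ 0.02  0.24 -0.03] rows 1.8
[[348.6, 254.9], [351.7, 152.3], [279.0, 152.3], [282.4, 254.9]]
px [[352.20001220703125, 254.3000030517578], [352.29998779296875, 153.5], [280.6000061035156, 153.5], [282.3999938964844, 254.89999389648438]] ctr [0.4456 0.0045] L [90.5 59.2 91.  63.3] long 8.6
[0.44571735 0.00581906 0.062     ]
[[350.4, 127.4], [353.3, 8.5], [277.3, 8.5], [280.4, 127.4]]
px [[351.0, 128.1999969482422], [354.3999938964844, 11.300000190734863], [278.3999938964844, 11.199999809265137], [281.70001220703125, 128.1999969482422]] ctr [0.5554 0.0206] L [90.6 60.1 90.6 59.4] long 8.1
[0.5566 0.0216 0.048 ]
```

>>> arm_command:
  deltas:
    - {"tx": 0.1, "ty": 0, "tz": 3, "rx": 0, "ry": 0.2, "rz": 0}
    - {"tx": 0.1, "ty": 0, "tz": 5.5, "rx": 0, "ry": 0.2, "rz": 0}
    - {"tx": 0.1, "ty": 0, "tz": 6.5, "rx": 0, "ry": 0.2, "rz": 0}
    - {"tx": 0.1, "ty": 0, "tz": 7.3, "rx": 0, "ry": 0.2, "rz": 0}
    - {"tx": 0.1, "ty": 0, "tz": 7.7, "rx": 0, "ry": 0.2, "rz": 0}
    - {"tx": 0.1, "ty": 0, "tz": 8.1, "rx": 0, "ry": 0.2, "rz": 0}
    - {"tx": 0.1, "ty": 0, "tz": 8.5, "rx": 0, "ry": 0.2, "rz": 0}
    - {"tx": 0.1, "ty": 0, "tz": 8.9, "rx": 0, "ry": 0.2, "rz": 0}
    - {"tx": 0.1, "ty": 0, "tz": 9.2, "rx": 0, "ry": 0.2, "rz": 0}
    - {"tx": 0.1, "ty": 0, "tz": 9.3, "rx": 0, "ry": 0.2, "rz": 0}
    - {"tx": 0.1, "ty": 0, "tz": 9.4, "rx": 0, "ry": 0.2, "rz": 0}
    - {"tx": 0.1, "ty": 0, "tz": 9.4, "rx": 0, "ry": 0.2, "rz": 0}

```text
time_s: 33.2
position: [0.4473, 0.0056, 0.0482]
tcp_rot: [0.998, 0.07, 0.002, 0.001]
ft_force: [-12.0, 1.2, 30.1]
gripper_width: 0.0006
grasp_force: 15.0
```

>>> arm_command:
  deltas:
    - {"tx": 0, "ty": 0, "tz": -5, "rx": 0, "ry": 0, "rz": 0}
    - {"tx": 0, "ty": 0, "tz": -10, "rx": 0, "ry": 0, "rz": 0}
    - {"tx": 0, "ty": 0, "tz": -15, "rx": 0, "ry": 0, "rz": 0}
    - {"tx": 0, "ty": 0, "tz": -20, "rx": 0, "ry": 0, "rz": 0}
    - {"tx": 0, "ty": 0, "tz": -20, "rx": 0, "ry": 0, "rz": 0}

```text
time_s: 33.7
position: [0.448, 0.0056, 0.2503]
tcp_rot: [0.998, 0.07, 0.006, 0.001]
ft_force: [0.3, -0.5, -0.3]
gripper_width: -0.0
grasp_force: 0.0
```

```bash
python3 -c "
from corners import *
a,s=cam('wrist','w14.png'); print(s['position'],s['ft_force'],s['gripper_width'])
for x in (-.112,0,.112):
  E=[C(x+dx,dy,.048) for dx,dy in ((-.046,-.03),(.046,-.03),(.046,.03),(-.046,.03))]
  pp=proj('wrist',E,s); print(np.round(pp,1).tolist()); fitc(a,s,pp,.048); print(C(x,0,.048))
cv2.imwrite('pics/w14c.png',cv2.resize(a[0:260,160:480],None,fx=1.8,fy=1.8))
"
```

```text
[0.44803497 0.00557416 0.25029891] [ 0.31785558 -0.48360553 -0.34610777] -3.0474921657543423e-05
[[337.3, 217.8], [338.6, 148.6], [291.4, 148.6], [292.8, 217.9]]
px [[338.1000061035156, 217.5], [339.20001220703125, 149.39999389648438], [292.5, 149.0], [294.6000061035156, 217.89999389648438]] ctr [0.4457 0.0044] L [90.6 59.5 91.6 58.6] long 8.5
[0.44571735 0.00581906 0.048     ]
[[338.8, 132.6], [340.0, 53.9], [289.7, 53.9], [291.1, 132.6]]
px [[339.3999938964844, 133.1999969482422], [340.5, 54.599998474121094], [290.6000061035156, 55.400001525878906], [292.29998779296875, 133.39999389648438]] ctr [0.5557 0.0205] L [92.  59.6 91.4 59.3] long 8.3
[0.5566 0.0216 0.048 ]
[[340.3, 35.9], [341.4, -50.9], [288.2, -51.0], [289.4, 35.8]]Traceback (most recent call last):
  File "<string>", line 6, in <module>
    pp=proj('wrist',E,s); print(np.round(pp,1).tolist()); fitc(a,s,pp,.048); print(C(x,0,.048))
                                                          ~~~~^^^^^^^^^^^^^
  File "corners.py", line 3, in fitc
    g=cv2.cvtColor(im,cv2.COLOR_BGR2GRAY); c=cv2.cornerSubPix(g,np.array(cs,np.float32).reshape(-1,1,2),(win,win),(-1,-1),(3,50,.01)).reshape(-1,2)
                                             ~~~~~~~~~~~~~~~~^^^^^^^^^^^^^^^^^^^^^^^^^^^^^^^^^^^^^^^^^^^^^^^^^^^^^^^^^^^^^^^^^^^^^^^^
cv2.error: OpenCV(4.12.0) /io/opencv/modules/imgproc/src/cornersubpix.cpp:99: error: (-215:Assertion failed) Rect(0, 0, src.cols, src.rows).contains(cT) in function 'cornerSubPix'
```

All three plates measure home: they sit at 0.048 m with sizes near 91 × 59 mm, within 1.5 mm of the bay centres. Next the arm goes over to the hinge side to shut the cover.

```bash
python3 -c "
from h import *
go(C(-.112,0,.37),-81.9); go(C(0,.20,.37),8.1)"
```

```text
t 33.75 d [ -0.07  -0.02 -12.37] w [ 0.11 -0.4  -0.04] rows 2.5
t 33.75 d [ 11.12 -20.03 -12.34] w [  0.4   -0.22 -90.03] rows 10.5
```

>>> arm_command:
  deltas:
    - {"tx": 0, "ty": 0, "tz": -5, "rx": 0, "ry": -0.2, "rz": -8}
    - {"tx": 0, "ty": 0, "tz": -10, "rx": 0, "ry": -0.2, "rz": -16}
    - {"tx": 0, "ty": 0, "tz": -12.3, "rx": 0, "ry": -0.2, "rz": -24}
    - {"tx": 3, "ty": -4, "tz": -12.3, "rx": 0, "ry": -0.2, "rz": -32}
    - {"tx": 11.1, "ty": -20, "tz": -12.3, "rx": 0, "ry": 0, "rz": -90}
    - {"tx": 11.1, "ty": -20, "tz": -12.3, "rx": 0, "ry": 0, "rz": -90}
    - {"tx": 11.1, "ty": -20, "tz": -12.3, "rx": 0, "ry": 0, "rz": -90}
    - {"tx": 11.1, "ty": -20, "tz": -12.3, "rx": 0, "ry": 0, "rz": -90}
    - {"tx": 11.1, "ty": -20, "tz": -12.3, "rx": 0, "ry": 0, "rz": -90}
    - {"tx": 11.1, "ty": -20, "tz": -12.3, "rx": 0, "ry": 0, "rz": -90}
    - {"tx": 11.1, "ty": -20, "tz": -12.3, "rx": 0, "ry": 0, "rz": -90}
    - {"tx": 11.1, "ty": -20, "tz": -12.3, "rx": 0, "ry": 0, "rz": -90}

```text
time_s: 34.95
position: [0.5278, 0.2195, 0.3626]
tcp_rot: [0.655, 0.755, -0.002, -0.001]
ft_force: [-0.7, 0.5, 0.9]
gripper_width: 0.0006
grasp_force: 0.0
```

>>> arm_command:
  deltas:
    - {"tx": 0, "ty": 0, "tz": 0, "rx": 0, "ry": 0, "rz": 0}
    - {"tx": 0, "ty": 0, "tz": 0, "rx": 0, "ry": 0, "rz": 0}
    - {"tx": 0, "ty": 0, "tz": 0, "rx": 0, "ry": 0, "rz": 0}

```text
time_s: 35.25
position: [0.5278, 0.2192, 0.3645]
tcp_rot: [0.656, 0.755, -0.001, -0.0]
ft_force: [-0.5, 0.3, -0.4]
gripper_width: 0.0009
grasp_force: 0.0
```

```bash
python3 -c "
from h import *
s=read_state();print(s['position'],C(0,.2,.37)); go(C(0,.20,.25),8.1)
a,s=cam('scene','s2.png'); b=cam('top')[0]
for n in ['cover','cover_pad','plate1','blank1']: print(n,[(np.round(q['location'],3),round(q['confidence'],2)) for q in viewer.spot_in('top',n)[:4]])
cv2.imwrite('pics/s2c.png',np.hstack([cv2.resize(a[60:310,180:500],(400,312)),cv2.resize(b[80:330,180:500],(400,312))]))
"
```

```text
[0.52783228 0.21923297 0.36449866] [0.52841975 0.21960473 0.37      ]
t 35.25 d [ 0.03  0.08 11.45] w [-0.07  0.02 -0.12] rows 2.3
cover [(array([0.538, 0.157, 0.196]), 0.65)]
cover_pad [(array([0.537, 0.156, 0.197]), 0.87)]
plate1 [(array([0.443, 0.008, 0.05 ]), 0.78), (array([0.669, 0.036, 0.048]), 0.72), (array([0.556, 0.021, 0.049]), 0.58)]
blank1 [(array([ 0.479, -0.364,  0.008]), 0.83), (array([ 0.58 , -0.094,  0.042]), 0.2)]
```

View pics/s2c.png

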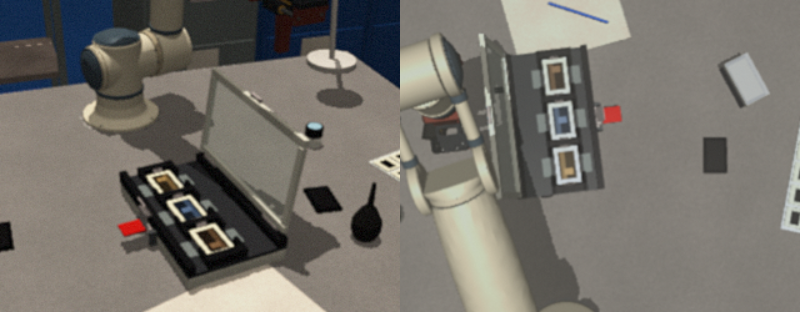

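All three transparencies lie in their bays and the cover stands open. Working out the closing arc.

```bash
python3 -c "
import numpy as np
for f in np.arange(1.55,-.01,-.075):
    y=.122-.195*np.cos(f)+.007*np.sin(f)+.010; z=.066+.195*np.sin(f)+.007*np.cos(f); print(round(f,3),round((y-.2)*100,1),round((.25-z)*100,1))"
```

```text
1.55 -6.5 -1.1
1.475 -8.0 -1.1
1.4 -9.4 -0.9
1.325 -10.9 -0.7
1.25 -12.3 -0.3
1.175 -13.7 0.1
1.1 -15.0 0.7
1.025 -16.3 1.4
0.95 -17.6 2.1
0.875 -18.8 3.0
0.8 -19.9 3.9
0.725 -20.9 4.9
0.65 -21.9 6.0
0.575 -22.8 7.2
0.5 -23.6 8.4
0.425 -24.3 9.7
0.35 -24.9 11.1
0.275 -25.4 12.4
0.2 -25.8 13.8
0.125 -26.1 15.3
0.05 -26.2 16.7
```

>>> arm_command:
  deltas:
    - {"tx": 0, "ty": 0.1, "tz": 4, "rx": 0, "ry": 0, "rz": 0}
    - {"tx": 0, "ty": 0.1, "tz": 8, "rx": 0, "ry": 0, "rz": 0}
    - {"tx": 0, "ty": 0.1, "tz": 11.4, "rx": 0, "ry": 0, "rz": 0}
    - {"tx": 0, "ty": 0.1, "tz": 11.4, "rx": 0, "ry": 0, "rz": 0}
    - {"tx": 0, "ty": 0.1, "tz": 11.4, "rx": 0, "ry": 0, "rz": 0}

```text
time_s: 36.05
position: [0.5285, 0.2194, 0.2513]
tcp_rot: [0.656, 0.755, -0.001, -0.0]
ft_force: [-0.1, 1.2, 0.0]
gripper_width: 0.0006
grasp_force: 0.0
```

>>> arm_command:
  deltas:
    - {"tx": -1.5, "ty": 0, "tz": 0, "rx": 0, "ry": 0, "rz": 0}
    - {"tx": -3, "ty": 0, "tz": 0, "rx": 0, "ry": 0, "rz": 0}
    - {"tx": -4.5, "ty": 0, "tz": 0, "rx": 0, "ry": 0, "rz": 0}
    - {"tx": -5.5, "ty": 0, "tz": -0.3, "rx": 0, "ry": 0, "rz": 0}
    - {"tx": -6.5, "ty": 0, "tz": -0.6, "rx": 0, "ry": 0, "rz": 0}
    - {"tx": -8, "ty": 0, "tz": -0.9, "rx": 0, "ry": 0, "rz": 0}
    - {"tx": -9.4, "ty": 0, "tz": -0.9, "rx": 0, "ry": 0, "rz": 0}
    - {"tx": -10.9, "ty": 0, "tz": -0.7, "rx": 0, "ry": 0, "rz": 0}
    - {"tx": -12.3, "ty": 0, "tz": -0.3, "rx": 0, "ry": 0, "rz": 0}
    - {"tx": -13.7, "ty": 0, "tz": 0.1, "rx": 0, "ry": 0, "rz": 0}
    - {"tx": -15, "ty": 0, "tz": 0.7, "rx": 0, "ry": 0, "rz": 0}
    - {"tx": -15, "ty": 0, "tz": 0.7, "rx": 0, "ry": 0, "rz": 0}

```text
time_s: 37.25
position: [0.5499, 0.0688, 0.2428]
tcp_rot: [0.657, 0.754, -0.001, -0.0]
ft_force: [0.5, 1.3, 2.3]
gripper_width: 0.0011
grasp_force: 0.8
```

```bash
python3 -c "
from h import *
s=read_state(); p=np.array(s['position'])
c,q=np.cos(np.radians(YAW)),np.sin(np.radians(YAW)); d=p[:2]-O; y=-q*d[0]+c*d[1]
print('local x',c*d[0]+q*d[1],'y',y,'z',p[2],s['ft_force'])
print('corner r, perp',np.hypot(y-.01-.122,p[2]-.066),'phi',np.arctan2(p[2]-.066,.132-y)-.007/.195)
b=cam('top')[0]; print([(np.round(k['location'],3),round(k['confidence'],2)) for k in viewer.spot_in('top','cover_pad')[:4]])
go(C(0,.2,.25),8.1,s)"
```

```text
local x -1.9115368926349643e-05 y 0.047647101539451224 z 0.24279478394575885 [0.52890269 1.26504433 2.25369765]
corner r, perp 0.19588723059230584 phi 1.089719614983958
[(array([0.484, 0.094, 0.164]), 0.79)]
t 37.25 d [15.23 -0.05 -0.74] w [-0.11  0.09 -0.18] rows 3.1
```

Contact is normal at about 2.6 N, and the cover is at roughly 1.09 rad. Continuing along the arc.

>>> arm_command:
  deltas:
    - {"tx": -1.3, "ty": 0, "tz": 0.7, "rx": 0, "ry": 0, "rz": 0}
    - {"tx": -2.6, "ty": 0, "tz": 1.4, "rx": 0, "ry": 0, "rz": 0}
    - {"tx": -3.8, "ty": 0, "tz": 2.3, "rx": 0, "ry": 0, "rz": 0}
    - {"tx": -4.9, "ty": 0, "tz": 3.2, "rx": 0, "ry": 0, "rz": 0}
    - {"tx": -5.9, "ty": 0, "tz": 4.2, "rx": 0, "ry": 0, "rz": 0}
    - {"tx": -6.9, "ty": 0, "tz": 5.3, "rx": 0, "ry": 0, "rz": 0}
    - {"tx": -7.8, "ty": 0, "tz": 6.5, "rx": 0, "ry": 0, "rz": 0}
    - {"tx": -8.6, "ty": 0, "tz": 7.7, "rx": 0, "ry": 0, "rz": 0}
    - {"tx": -9.3, "ty": 0, "tz": 9, "rx": 0, "ry": 0, "rz": 0}
    - {"tx": -9.9, "ty": 0, "tz": 10.4, "rx": 0, "ry": 0, "rz": 0}
    - {"tx": -10.4, "ty": 0, "tz": 11.7, "rx": 0, "ry": 0, "rz": 0}
    - {"tx": -10.4, "ty": 0, "tz": 11.7, "rx": 0, "ry": 0, "rz": 0}

```text
time_s: 38.55
position: [0.5636, -0.0331, 0.1242]
tcp_rot: [0.656, 0.755, -0.002, -0.001]
ft_force: [-0.2, 0.3, 2.3]
gripper_width: 0.0002
grasp_force: 1.1
```

```bash
python3 -c "
from h import *
s=read_state(); p=np.array(s['position'])
c,q=np.cos(np.radians(YAW)),np.sin(np.radians(YAW)); d=p[:2]-O; y=-q*d[0]+c*d[1]
print('y',y,'z',p[2],s['ft_force'])
print('corner r, perp',np.hypot(y-.01-.122,p[2]-.066),'phi',np.arctan2(p[2]-.066,.132-y)-.007/.195)
go(C(0,-.064,.073),8.1,s)"
```

```text
y -0.05510379981117585 z 0.12421002513263128 [-0.17399372  0.2693068   2.29293997]
corner r, perp 0.19594958262196463 phi 0.2657213866032356
t 38.55 d [-0.89  0.1   5.12] w [-0.21  0.04 -0.09] rows 1.0
```

>>> arm_command:
  deltas:
    - {"tx": -0.4, "ty": 0.1, "tz": 1.4, "rx": 0, "ry": 0, "rz": 0}
    - {"tx": -0.7, "ty": 0.1, "tz": 2.5, "rx": 0, "ry": 0, "rz": 0}
    - {"tx": -0.8, "ty": 0.1, "tz": 3.2, "rx": 0, "ry": 0, "rz": 0}
    - {"tx": -0.9, "ty": 0.1, "tz": 3.8, "rx": 0, "ry": 0, "rz": 0}
    - {"tx": -0.9, "ty": 0.1, "tz": 4.3, "rx": 0, "ry": 0, "rz": 0}
    - {"tx": -0.9, "ty": 0.1, "tz": 4.7, "rx": 0, "ry": 0, "rz": 0}
    - {"tx": -0.9, "ty": 0.1, "tz": 5.1, "rx": 0, "ry": 0, "rz": 0}
    - {"tx": -0.9, "ty": 0.1, "tz": 5.4, "rx": 0, "ry": 0, "rz": 0}
    - {"tx": -0.9, "ty": 0.1, "tz": 5.6, "rx": 0, "ry": 0, "rz": 0}
    - {"tx": -0.9, "ty": 0.1, "tz": 5.6, "rx": 0, "ry": 0, "rz": 0}

```text
time_s: 39.55
position: [0.567, -0.0418, 0.0718]
tcp_rot: [0.656, 0.755, -0.001, 0.001]
ft_force: [-0.1, -2.1, 6.3]
gripper_width: 0.0007
grasp_force: 3.0
```

>>> arm_command:
  deltas:
    - {"tx": 0, "ty": 0, "tz": 0.2, "rx": 0, "ry": 0, "rz": 0}
    - {"tx": 0, "ty": 0, "tz": 0.4, "rx": 0, "ry": 0, "rz": 0}
    - {"tx": 0, "ty": 0, "tz": 0.4, "rx": 0, "ry": 0, "rz": 0}

```text
time_s: 39.85
position: [0.5671, -0.0418, 0.0702]
tcp_rot: [0.656, 0.755, -0.0, 0.002]
ft_force: [-4.7, -2.1, 16.7]
gripper_width: 0.0004
grasp_force: 8.2
```

>>> arm_command:
  deltas:
    - {"tx": 0, "ty": 0, "tz": 0.3, "rx": 0, "ry": 0, "rz": 0}
    - {"tx": 0, "ty": 0, "tz": 0.3, "rx": 0, "ry": 0, "rz": 0}
    - {"tx": 0, "ty": 0, "tz": -0.5, "rx": 0, "ry": 0, "rz": 0}
    - {"tx": 0, "ty": 0, "tz": -1, "rx": 0, "ry": 0, "rz": 0}
    - {"tx": 0, "ty": 0, "tz": -2, "rx": 0, "ry": 0, "rz": 0}
    - {"tx": 0, "ty": 0, "tz": -2, "rx": 0, "ry": 0, "rz": 0}

```text
time_s: 40.45
position: [0.5668, -0.0408, 0.0876]
tcp_rot: [0.656, 0.755, -0.0, 0.0]
ft_force: [0.6, 0.3, -0.5]
gripper_width: 0.0007
grasp_force: 0.0
```

>>> arm_command:
  deltas:
    - {"tx": 0, "ty": 0, "tz": -5, "rx": 0, "ry": 0, "rz": 0}
    - {"tx": -3, "ty": 0, "tz": -10, "rx": 0, "ry": 0, "rz": 0}
    - {"tx": -6, "ty": 0, "tz": -15, "rx": 0, "ry": 0, "rz": 0}
    - {"tx": -6, "ty": 0, "tz": -18, "rx": 0, "ry": 0, "rz": 0}
    - {"tx": -6, "ty": 0, "tz": -18, "rx": 0, "ry": 0, "rz": 0}
    - {"tx": -6, "ty": 0, "tz": -18, "rx": 0, "ry": 0, "rz": 0}

```text
time_s: 41.05
position: [0.5755, -0.1005, 0.2674]
tcp_rot: [0.656, 0.755, -0.0, 0.001]
ft_force: [0.7, -0.7, 0.2]
gripper_width: 0.0005
grasp_force: 0.0
```

```bash
python3 -c "
from h import *
a,s=cam('wrist','w20.png'); print(s['position'],s['ft_force'])
hsv=cv2.cvtColor(a,cv2.COLOR_BGR2HSV); blue=(hsv[...,1]>150)&(abs(hsv[...,0].astype(int)-112)<12); blue[:,420:]=0; blue[225:]=0
c=cv2.minAreaRect(np.argwhere(blue)[:,::-1].astype(np.float32))[0]; print(c,unproj('wrist',[c],.073,s),C(0,-.074,.073),proj('wrist',[C(0,-.074,.073)],s))
for n in ['cover_pad','plate1']: print(n,[(np.round(q['location'],3),round(q['confidence'],2)) for q in viewer.spot_in('wrist',n)[:4]])
b=cam('scene')[0]
cv2.imwrite('pics/f.png',np.hstack([cv2.resize(b[120:310,200:440],(400,317)),cv2.resize(a[0:230,150:440],(400,317))]))
"
```

```text
[ 0.57549091 -0.10048214  0.26737817] [ 0.72508224 -0.66300369  0.15581634]
(315.5, 142.5) [[ 0.56649155 -0.05186377  0.073     ]] [ 0.56702669 -0.05166175  0.073     ] [[315.95101056 142.39739701]]
cover_pad [(array([0.555, 0.032, 0.065]), 0.82)]
plate1 []
```

View pics/f.png

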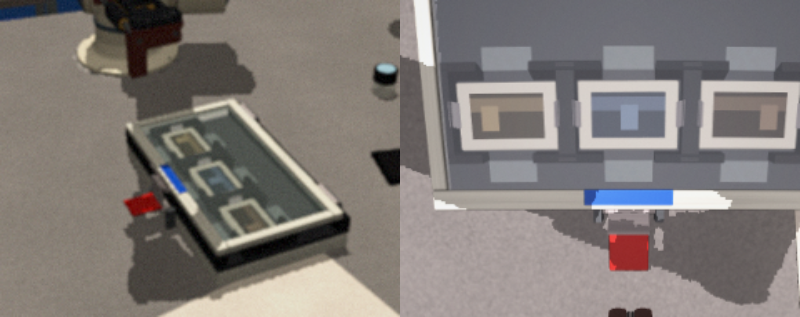

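The cover is shut and caught: the pad is within 0.6 mm of its shut position. All three plates lie under the clips and the arm is clear.

```bash
python3 -c "
from h import *
print(ticket.job_done())"
```

```text
the job is handed in; nothing more can be done
None
```

I handed the job in at about 41 s of the 210 s: all three transparencies are snapped home in their bays, the cover is shut and caught, neither blanking plate was needed, and the loupe, slide box and air blower were left alone; no verdict came back.

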